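# Shake the caked spice pots on the worktop shaker

### The arm

A 6-joint arm with a two-finger parallel gripper is mounted at the origin on a cart in front of the work surface, level with it; the furniture and walls round the work are solid. World frame = base frame: x ahead of the robot, y to its left, z up, the work surface at z = 0. Lengths are in m, angles in rad, forces in N, time in s.
With the tool pointing down it reaches from about 0.35 to 0.95 m from the base axis. Payload 17.4 kg.
Tool frame: the origin (TCP) lies at the very end of the fingers, on their centre line; the grasp point (between the pads) lies 19 mm behind it; z points along the fingers, x is the direction in which the jaws open and shut, and the axes are right-handed (so a half turn about z gives the same grasp; the last joint's range is limited). The gripper opens to 93 mm and grips with 3 to 60 N. Pads are 15 mm wide; open, the fingers measure 128 mm over their backs; the gripper's body (75 mm by 188 mm) begins 65 mm behind the grasp point.
Start: joints at [-1.212, 0.116, 1.442, -0, 1.584, -0.038], TCP at [0.261, -0.623, 0.219] pointing down, gripper open.
Joint ranges: [-2.83, 2.83], [-0.83, 2.19], [0.07, 2.5], [-1.14, 4.28], [0.01, 3], [-2.97, 2.97]. Speed limits (rad/s): [1.89, 1.89, 2.22, 3.14, 3.14, 3.14].

### API

Orientations are given as a unit quaternion [x, y, z, w].
In Python, from plant import env gives the robot as it stands.
- The arm moves only by the tool arm_command, never from a script. Its argument "targets" is a list of rows, each an object with "travel": the shift along the tool's x, y, z in cm, a list of three; "yaw": the turn about the tool's z in degrees; "hand": the opening, from 0 (shut) to 1 (fully open). In form: [{"travel": [x, y, z], "yaw": yaw, "hand": hand}, ...]. A call has 1 to 5 rows; each row is the pose to reach, as a shift and turn from the pose commanded when the call began, along the tool's axes at that moment; what a row does not reach only later rows make up. A row lasts 1/12 s, in which the tool goes at most 41.7 mm and 7.16 degrees, less where a joint would pass 70% of its speed; a pose out of reach is approached as far as the arm can. A call with a gripper value outside its range is refused whole. The fingers move at their own pace and stop on an object; "squeeze" is the grip in N (left out, the last holds). Time passes only in rows, so rows that repeat a pose let the fingers close. It gives the time, the measured TCP pose, the force and the opening at its end, in the units of the state.
- env.get_obs(): the state, without advancing time (a new reading comes with each control period).
- env.get_image(name): name is "side" or "top" or "wrist"; returns (picture, depth): 400x640x3 uint8, blue, green, red; 400x640 float32, m along the optical axis (not along the pixel's ray), 0 where there is no reading.
- env.camera_model(name): a dict with "K" (3x3 intrinsics, pixels), "k1" (the pictures are not rectified: a ray, as slopes to the right and down, at radius r is drawn at 1 + k1 r^2 times it, then the intrinsics apply), "R" (3x3) and "t" (3): a world point X has camera coordinates R X + t; the wrist camera has in their place "mount" (4x4, takes a point from camera to tool coordinates, whose origin is the TCP and whose axes are the tool frame's). Camera axes: x right, y down, z forward; pixel columns grow to the right and rows downward; lengths in m; the calibration is good to about 2 mm. A picture is of the moment at which its call begins: read the wrist's pose just before it. camera_model takes no time and is no camera call.
- env.hand_in(): hands the job in, once; it reports no verdict.
Trained networks look in the newest picture that a camera, given by its name, has taken for a name from the list of things; names that differ only in an ending like _2 or _b are one class to them, and where a whole thing is asked for, a point or a joint stands for the part that bears it (a point fixed in the world has none). Each returns a list of dicts, best first, with "conf" (0 to 1); they miss things now and then, are a little off and sometimes report something else, mostly with a low value. They report only what shows in the picture. A call takes as long as a camera call. They do not tell look-alikes from the thing itself.
- env.look_for(name, camera): "extent" ([left, top, right, bottom] in pixels, round what is visible of it).
- env.cut_out(name, camera): "pixels" (400x640 bool, what is visible of it) and "extent" ([left, top, right, bottom] in pixels, round what is visible of it).
The state is a dict: "t": time; "q": joint angles; "qvel": joint speeds; "effort": joint torques, N m; "tool_pos": TCP position; "eef_rot": TCP orientation; "contact_force": force on the tool from outside, world axes, zero at the start; "wrist_torque": the same for the moment, N m; "grip_width": finger opening in m.
Only numpy, scipy, OpenCV 4.12 (cv2) and the standard library are available. Lean on these libraries where they do the work, as an engineer would, in place of code of your own. Each camera call takes 0.05 s, during which the arm holds its last target.

### The job

Stand every spice pot upright in the long steel tray of the shaker, then guide the speed lever through its zigzag gate from the parking slot (near end, left) to the fast slot (far end, right). Only then squeeze the start trigger fully against its grip for about a second and let it spring back, and finally guide the lever back to the parking slot. The pots stay in the tray; leave the tin and the mug where they stand.

Things in the scene. Friction and masses are not known exactly. Their poses are not given: they have to be found in the camera images.
- shaker: White flat shaking machine, 150 mm deep (its x) by 520 mm wide (its y), fixed to the worktop; origin at the centre of its underside on the worktop, z up, x pointing away from the robot side, y to the left. Housing top at z = 30 mm. On it, from left to right: the long steel tray, the lever gate, the start grip with its trigger.
- tray (a point): Centre of the floor of the steel tray (x, y axes as the shaker). Floor 40 mm above the worktop, clear inside 82 mm (x) by 268 mm (y), rim 30 mm above the tray floor, no partitions: four pots fit in a row along y at 66 mm pitch.
- gate (a point): Centre of the zigzag gate, on its plate top 48 mm above the worktop; axes as the shaker. One 18 mm wide slot takes the 12 mm lever stem; its centre line as (sel_ahead, sel_side), mm: parking slot (-36,14) - (-36,-14) - (0,-14) - (0,14) - (36,14) - (36,-14) fast slot. Solid tongues part the three crosswise lanes. One black pip on the frame marks parking, three pips the fast slot.
- sel_ahead (a joint): Position of the lever along the shaker's x from the gate centre, m, -0.036 (near) to 0.036 (far). Stays where it is left; about 1.2 N of friction and light viscous drag.
- sel_side (a joint): Position of the lever along the shaker's y from the gate centre, m, -0.014 (right) to 0.014 (left). Stays where it is left; about 1.2 N of friction and light viscous drag.
- knob (a point): Centre of the lever's upright black knob, a round grip 28 mm in diameter from 76 to 114 mm above the worktop (this point at 92 mm) on a 12 mm stem; it moves level with the two sel joints and does not tilt.
- grip (a point): Centre line of the fixed upright black grip, 100 mm above the worktop (grip top 130 mm). The grip is 26 mm thick along the shaker's y and 34 mm along its x. The trigger stands on its left (+y) side.
- trigger_pad (a point): Outer (left) face of the flat steel trigger, 60 mm above its hinge and 100 mm above the worktop. Trigger 10 mm thick, 24 mm wide along x, top 125 mm above the worktop. Released, its outer face stands 41 mm to the left of the grip's centre line, so grip and trigger are 54 mm over all; squeezed home about 42 mm at this height.
- trigger (a joint): Angle of the trigger about its foot, rad: 0 released, 0.20 squeezed home towards the grip. A spring returns it; at the pad it needs about 4 N to start and 10 N to hold home.
- food_tin: Bystander: round food tin 75 mm across, 58 mm tall; origin at the centre of its underside.
- white_mug: Bystander: white mug 83 mm across, 94 mm tall, handle at its +y side; origin at the centre of its underside.
- spice_1_mid (a point): Spice pot: plain upright cylinder, 58 mm across and 65 mm tall, white ceramic with a fixed flush wooden lid, about 0.18 kg, standing on the worktop; the point is its centre, half-way up (32.5 mm), z along its axis. In the tray it stands 35 mm clear of the rim, so hold it by its upper half. Three or four pots are present.
- spice_1: The same pot; origin at the centre of its underside.
- spice_2_mid (a point): Spice pot: plain upright cylinder, 58 mm across and 65 mm tall, white ceramic with a fixed flush wooden lid, about 0.18 kg, standing on the worktop; the point is its centre, half-way up (32.5 mm), z along its axis. In the tray it stands 35 mm clear of the rim, so hold it by its upper half. Three or four pots are present.
- spice_2: The same pot; origin at the centre of its underside.
- spice_3_mid (a point): Spice pot: plain upright cylinder, 58 mm across and 65 mm tall, white ceramic with a fixed flush wooden lid, about 0.18 kg, standing on the worktop; the point is its centre, half-way up (32.5 mm), z along its axis. In the tray it stands 35 mm clear of the rim, so hold it by its upper half. Three or four pots are present.
- spice_3: The same pot; origin at the centre of its underside.
- spice_4_mid (a point): Spice pot: plain upright cylinder, 58 mm across and 65 mm tall, white ceramic with a fixed flush wooden lid, about 0.18 kg, standing on the worktop; the point is its centre, half-way up (32.5 mm), z along its axis. In the tray it stands 35 mm clear of the rim, so hold it by its upper half. Three or four pots are present.
- spice_4: The same pot; origin at the centre of its underside.
Not all that is in view belongs to the job. Leave any blue or green look-alike of the spice_1 alone.

How it is judged:
By the outcome, as a careful person would: the job done as asked, in the order asked, and still so for the second after the job is handed in, with the robot touching nothing.
Of spice_1, spice_2, spice_3, spice_4 only 3 to 4 are there at a start; the rules pass over those that are not, and their reading is None.
At some moment in a run one of spice_1, spice_2, spice_3, spice_4 may be knocked a few centimetres aside while the robot is not near it.
It also fails if it takes over 192 s, if anything falls off the work surface, if the arm or the gripper's body presses on something with over 40 N, if the wrist force passes 120 N, or if a joint passes its speed limit or range.

## Working session

There is one attempt and no reset: what is moved stays moved. The work goes in short steps, Python scripts to look and compute and a tool call to move; the robot and the scene stay as the last step left them, time stands still between calls to the robot, and variables do not carry over. Pictures are saved under pics/ and viewed, and the job is handed in when it is done.

Besides the shell and the picture viewer there is one more tool, called after ">>>" by a JSON object that holds its "method" and its "body". arm_command: Moves the arm, as the interface text tells. Its arguments: {"type":"object","properties":{"targets":{"type":"array"},"squeeze":{"type":"number"}},"required":["targets"]}

```bash
ls; mkdir -p pics
python3 - <<'E'
from plant import env
import cv2
o=env.get_obs(); print(o)
for n in("side","top","wrist"):
    im,d=env.get_image(n); cv2.imwrite(f"pics/{n}0.png",im); m=env.camera_model(n); print(n,m, d.min(),d.max())
E
```

```text
pics
{'t': 0.0, 'q': array([-1.21179891e+00,  1.16464431e-01,  1.44226586e+00, -2.01968403e-06,
        1.58398674e+00, -3.78324521e-02]), 'qvel': array([ 0.00055857, -0.00037319,  0.00078677,  0.00047841,  0.00010261,
        0.00133256]), 'effort': array([-2.38801033e-03, -7.21271753e+01, -6.22620535e+01,  7.79069541e-02,
        2.37191445e-02, -8.07090032e-05]), 'tool_pos': array([ 0.26078467, -0.62236805,  0.21791934]), 'eef_rot': array([ 8.32615170e-01, -5.53851661e-01, -4.56568364e-04, -3.28034056e-04]), 'contact_force': array([ 0.02531462, -0.53250402, -0.61701307]), 'wrist_torque': array([-0.01676535, -0.00409208, -0.02277606]), 'grip_width': 0.09235830514068627}
side {'K': array([[485.01556706,   0.        , 322.46721865],
       [  0.        , 485.01556706, 204.76990825],
       [  0.        ,   0.        ,   1.        ]]), 'k1': -0.11967765116131089, 'R': array([[ 0.97510343, -0.22149848,  0.01057023],
       [-0.10016212, -0.48246964, -0.87016699],
       [ 0.19784048,  0.84744408, -0.49264356]]), 't': array([-0.47976869,  0.18955645,  1.788339  ])} 0.0 3.999918
top {'K'
[... 296 characters left out ...]
3847462e-01],
       [ 1.93940623e-01,  6.48593350e-04, -9.81013055e-01]]), 't': array([0.07858481, 0.51804477, 1.53356321])} 0.0 2.6821795
wrist {'K': array([[307.00771878,   0.        , 322.32161877],
       [  0.        , 307.00771878, 196.66929733],
       [  0.        ,   0.        ,   1.        ]]), 'k1': -0.006187494360124845, 'mount': array([[ 9.99999985e-01,  6.36923008e-05,  1.59486865e-04,
         8.87263421e-04],
       [-1.02971927e-04,  9.65601976e-01,  2.60024638e-01,
        -7.24354483e-02],
       [-1.37439264e-04, -2.60024651e-01,  9.65601969e-01,
        -1.65471923e-01],
       [ 0.00000000e+00,  0.00000000e+00,  0.00000000e+00,
         1.00000000e+00]])} 0.0 1.6069232
```

View pics/top0.png

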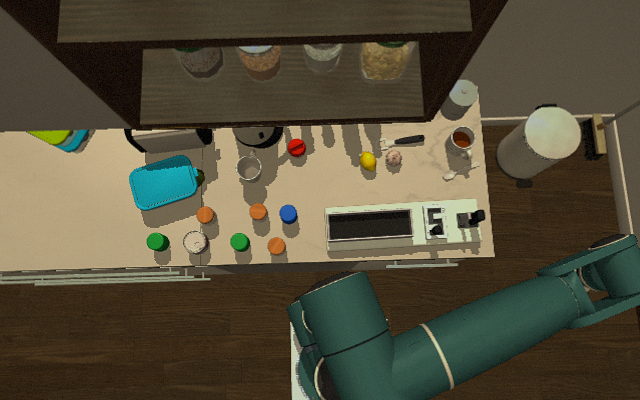

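View pics/side0.png

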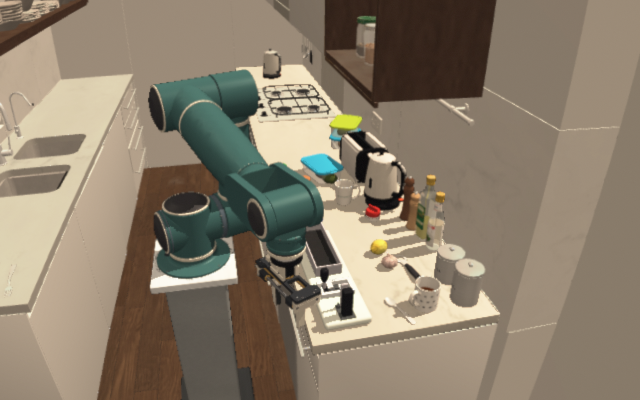

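View pics/wrist0.png

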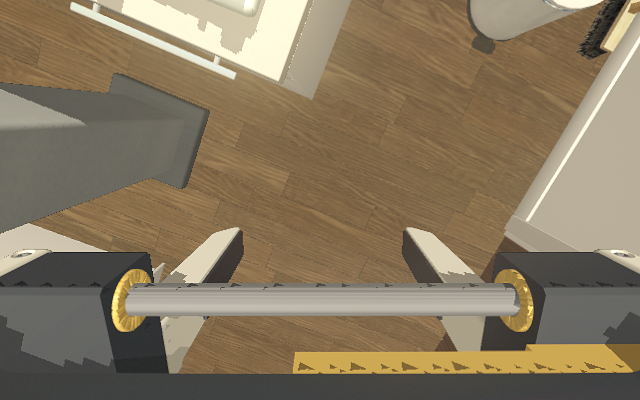

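The top view shows the white shaker at about (403,224) with its dark tray on the left, and the lever and grip on the right at (436,222) and (470,217). There are orange wooden lids at (205,214), (258,212) and (276,245). The look-alikes are blue (288,213) and green (158,242), (240,242).

```bash
cat > h.py <<'E'
from plant import env
import numpy as np, cv2
from scipy.spatial.transform import Rotation as Ro
def pose():
    o=env.get_obs(); T=np.eye(4); T[:3,:3]=Ro.from_quat(o['eef_rot']).as_matrix(); T[:3,3]=o['tool_pos']; return T
def extr(n,T=None):
    m=env.camera_model(n)
    if 'R' in m: 
        C=np.eye(4); C[:3,:3]=m['R'];C[:3,3]=m['t']; return m,np.linalg.inv(C)   # cam->world
    return m,(pose() if T is None else T)@m['mount']
def rays(n,uv,T=None):
    m,C=extr(n,T); uv=np.atleast_2d(np.asarray(uv,float))
    K=m['K']; d=(uv-[K[0,2],K[1,2]])/[K[0,0],K[1,1]]
    s=d.copy()
    for _ in range(20): s=d/(1+m['k1']*(s**2).sum(1,keepdims=True))
    return C[:3,3],np.c_[s,np.ones(len(s))]@C[:3,:3].T,   # z-depth-scaled dirs
def atz(n,uv,z,T=None):
    o,d=rays(n,uv,T); return o+d*((z-o[2])/d[:,2:])
def atdepth(n,uv,dep,T=None):
    o,d=rays(n,uv,T); return o+d*np.asarray(dep).reshape(-1,1)
def proj(n,X,T=None):
    m,C=extr(n,T); X=np.atleast_2d(X); c=(X-C[:3,3])@C[:3,:3]; s=c[:,:2]/c[:,2:]
    s=s*(1+m['k1']*(s**2).sum(1,keepdims=True)); return s@m['K'][:2,:2].T+m['K'][:2,2]
def cloud(n,d,T=None):
    v,u=np.mgrid[0:400,0:640]; return atdepth(n,np.c_[u.ravel(),v.ravel()],d.ravel(),T).reshape(400,640,3)
E
python3 - <<'E'
from h import *
im,d=env.get_image("top"); P=cloud("top",d)
cv2.imwrite("pics/top1.png",cv2.resize(im[120:280,120:500],None,fx=2.1,fy=2.1,interpolation=cv2.INTER_CUBIC))
for nm in ["spice_1","food_tin","white_mug","shaker","knob","grip","trigger_pad","tray","gate"]:
    for r in env.cut_out(nm,"top")[:9]:
        px=r['pixels']; p=P[px&(d>0)]
        top=p[p[:,2]>np.percentile(p[:,2],90)-0.006] if len(p) else p
        print(nm,round(r['conf'],2),np.round(r['extent']),px.sum(),np.round(np.median(p,0),3) if len(p) else None, np.round(top.mean(0),3) if len(top) else None)
E
```

```text
spice_1 0.82 [148. 229. 168. 251.] 320 [0.418 0.586 0.063] [0.422 0.592 0.066]
spice_1 0.75 [249. 201. 266. 223.] 279 [0.507 0.255 0.063] [0.51  0.257 0.067]
spice_1 0.69 [198. 205. 217. 228.] 293 [0.501 0.428 0.063] [0.505 0.432 0.066]
spice_1 0.65 [279. 207. 298. 225.] 269 [0.498 0.157 0.064] [0.501 0.159 0.066]
spice_1 0.64 [265. 241. 284. 256.] 280 [0.393 0.197 0.064] [0.393 0.197 0.066]
spice_1 0.56 [228. 236. 250. 256.] 283 [0.41  0.316 0.063] [0.412 0.319 0.066]
food_tin 0.77 [184. 229. 211. 256.] 512 [0.415 0.463 0.054] [0.417 0.468 0.057]
food_tin 0.72 [462. 211. 468. 223.] 55 [ 0.464 -0.413  0.1  ] [ 0.465 -0.416  0.122]
food_tin 0.58 [326. 202. 487. 251.] 6776 [ 0.455 -0.222  0.036] [ 0.456 -0.227  0.083]
white_mug 0.77 [235. 153. 258. 182.] 612 [0.67  0.286 0.044] [0.663 0.283 0.093]
shaker 0.96 [323. 200. 484. 251.] 6848 [ 0.455 -0.225  0.036] [ 0.456 -0.23   0.084]
knob 0.58 [325. 198. 484. 250.] 6805 [ 0.455 -0.224  0.036] [ 0.456 -0.228  0.084]
knob 0.42 [432. 224. 441. 236.] 67 [ 0.426 -0.313  0.11 ] [ 0.427 -0.317  0.114]
grip 0.97 [326. 198. 487. 252.] 6929 [ 0.456 -0.225  0.036] [ 0.456 -0.231  0.084]
grip 0.44 [248. 206. 267. 222.] 292 [0.507 0.255 0.063] [0.51  0.257 0.066]
trigger_pad 0.71 [322. 196. 485. 248.] 6708 [ 0.455 -0.224  0.036] [ 0.456 -0.229  0.084]
trigger_pad 0.58 [460. 213. 471. 224.] 72 [ 0.465 -0.414  0.1  ] [ 0.465 -0.417  0.123]
tray 0.6 [324. 197. 488. 254.] 7046 [ 0.455 -0.224  0.035] [ 0.456 -0.231  0.084]
gate 0.92 [326. 197. 484. 254.] 6950 [ 0.455 -0.224  0.036] [ 0.456 -0.231  0.084]
```

View pics/top1.png

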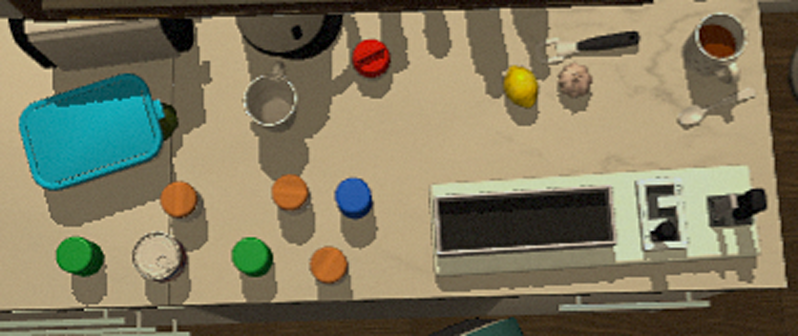

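The wooden-lid pots are A (205,214), B (258,212) and C (276,245). The blue (288,213) and green (158,242), (240,242) ones are look-alikes. The tin is at (195,242) and the white mug at (249,170). Next I'll fit the shaker pose and view the area from the wrist.

```bash
cat >> h.py <<'E'
def plan(x,y,z,th,T=None):
    "th = world angle (deg) of tool x, mod 180"
    T=pose() if T is None else T
    dw=np.array([x,y,z])-T[:3,3]; tr=T[:3,:3].T@dw*100
    cur=np.degrees(np.arctan2(T[1,0],T[0,0])); yaw=cur-th
    while yaw>90: yaw-=180
    while yaw<-90: yaw+=180
    print('travel',np.round(tr,2),'yaw',round(yaw,1),'rows',round(np.linalg.norm(tr)/4.17,1),round(abs(yaw)/7.16,1), 'cur th',round(cur,1))
E
python3 - <<'E'
from h import *
im,d=env.get_image("top"); P=cloud("top",d)
r=env.cut_out("shaker","top")[0]
m=cv2.dilate(r['pixels'].astype(np.uint8),np.ones((5,5)))>0
for lo,hi in((.025,.036),(.066,.074),(.034,.044),(.044,.053),(.105,.118),(.12,.135)):
    p=P[m&(P[:,:,2]>lo)&(P[:,:,2]<hi)&(d>0)]
    if len(p)>5: print(lo,len(p),cv2.minAreaRect((p[:,:2]*1000).astype(np.float32)), np.round(p.mean(0),3))
print(np.median(P[205:240,300:320,2]))
plan(0.45,-0.25,0.36,-90)
E
```

```text
Traceback (most recent call last):
IndexError: list index out of range
```

Run:
```python
from h import *
im,d=env.get_image("top"); P=cloud("top",d)
m=np.zeros((400,640),bool); m[195:255,318:495]=1
for lo,hi in((.022,.036),(.066,.074),(.034,.044),(.044,.053),(.105,.118),(.12,.135)):
    p=P[m&(P[:,:,2]>lo)&(P[:,:,2]<hi)&(d>0)]
    if len(p)>5: print(lo,len(p),cv2.minAreaRect((p[:,:2]*1000).astype(np.float32)), np.round(p.mean(0),3))
print(np.median(P[205:240,300:320,2]))
np.save('topd.npy',d); print(env.get_obs()['t'])
plan(0.45,-0.25,0.36,-90)
```

```text
0.022 3374 ((459.3165283203125, -225.276123046875), (150.61033630371094, 521.465576171875), 2.0209221839904785) [ 0.455 -0.261  0.03 ]
0.066 338 ((458.9407653808594, -208.48204040527344), (94.41791534423828, 477.966064453125), 1.9894869327545166) [ 0.453 -0.123  0.07 ]
0.034 2151 ((459.5511169433594, -222.72042846679688), (143.53602600097656, 509.8569030761719), 1.5326411724090576) [ 0.458 -0.166  0.039]
0.044 744 ((458.88812255859375, -215.9642791748047), (113.8354263305664, 477.4270324707031), 2.117582321166992) [ 0.461 -0.228  0.047]
0.105 80 ((448.2669372558594, -382.25830078125), (34.415584564208984, 159.85507202148438), 14.381895065307617) [ 0.44  -0.356  0.112]
0.12 114 ((466.74542236328125, -441.2882080078125), (55.41918182373047, 31.58111572265625), 87.76263427734375) [ 0.466 -0.447  0.127]
-0.00037831127225140815
0.8
travel [-27.05 -31.84 -14.13] yaw 22.7 rows 10.6 3.2 cur th -67.3
```

Run:
```python
from h import *
plan(0.50,-0.30,0.28,-88)
```

```text
travel [-20.51 -34.52  -6.13] yaw 20.7 rows 9.7 2.9 cur th -67.3
```

>>> {"method": "arm_command", "body": {"targets": [{"travel": [-2, -3.4, -2], "yaw": 4, "hand": 1}, {"travel": [-4.1, -6.9, -4], "yaw": 8, "hand": 1}, {"travel": [-6.2, -10.4, -6.1], "yaw": 12, "hand": 1}, {"travel": [-8.2, -13.8, -6.1], "yaw": 16, "hand": 1}, {"travel": [-10.3, -17.3, -6.1], "yaw": 20.7, "hand": 1}]}}

```text
t: 1.22
tool_pos: [0.3775, -0.4648, 0.2815]
eef_rot: [0.718, -0.696, 0.001, 0.0]
contact_force: [0.7, -0.6, -1.3]
grip_width: 0.0928
```

Run:
```python
from h import *
plan(0.50,-0.30,0.28,-88)
```

```text
travel [-16.09 -12.76   0.14] yaw -0.2 rows 4.9 0.0 cur th -88.2
```

>>> {"method": "arm_command", "body": {"targets": [{"travel": [-3, -2.4, 0], "yaw": 0, "hand": 1}, {"travel": [-6, -4.8, 0], "yaw": 0, "hand": 1}, {"travel": [-9, -7.2, 0], "yaw": 0, "hand": 1}, {"travel": [-12.5, -10, 0], "yaw": 0, "hand": 1}, {"travel": [-16.1, -12.8, 0], "yaw": 0, "hand": 1}]}}

```text
t: 1.63
tool_pos: [0.4955, -0.3046, 0.2798]
eef_rot: [0.719, -0.695, 0.0, -0.0]
contact_force: [1.1, -0.2, 0.2]
grip_width: 0.0932
```

Run:
```python
from h import *
T=pose(); im,d=env.get_image("wrist"); cv2.imwrite("pics/w1.png",im); np.savez('w1.npz',T=T,d=d,im=im)
print(T.round(4)); o=env.get_obs(); print(o['t'],o['qvel'].round(3))
P=cloud("wrist",d,T)
for nm in ["knob","trigger_pad","grip"]:
    for r in env.look_for(nm,"wrist")[:3]: print(nm,round(r['conf'],2),np.round(r['extent']))
m=np.zeros((400,640),bool); m[:260]=1
for lo,hi in((.022,.036),(.064,.074),(.036,.043),(.044,.053),(.108,.118),(.12,.135)):
    p=P[m&(P[:,:,2]>lo)&(P[:,:,2]<hi)&(d>0)&(P[:,:,0]<.56)&(P[:,:,0]>.36)&(P[:,:,1]<.05)&(P[:,:,1]>-.5)]
    if len(p)>5: print(lo,len(p),cv2.minAreaRect((p[:,:2]*1000).astype(np.float32)), np.round(p.mean(0),3))
```

```text
[[ 3.520e-02 -9.994e-01  4.000e-04  4.955e-01]
 [-9.994e-01 -3.520e-02 -3.000e-04 -3.046e-01]
 [ 3.000e-04 -4.000e-04 -1.000e+00  2.798e-01]
 [ 0.000e+00  0.000e+00  0.000e+00  1.000e+00]]
1.6833 [-0.092  0.002 -0.005 -0.011  0.002 -0.149]
knob 0.89 [321. 218. 347. 251.]
knob 0.15 [325. 212. 353. 251.]
trigger_pad 0.88 [402. 191. 429. 224.]
grip 0.66 [ 53. 138. 470. 249.]
0.022 17281 ((458.3075256347656, -227.22293090820312), (148.27061462402344, 516.1727294921875), 1.8435921669006348) [ 0.48  -0.282  0.029]
0.064 2934 ((457.6851806640625, -219.2355194091797), (93.64340209960938, 496.9654846191406), 1.9689216613769531) [ 0.458 -0.117  0.069]
0.036 11252 ((463.113525390625, -225.38156127929688), (102.6742172241211, 498.58856201171875), 1.9466615915298462) [ 0.452 -0.12   0.04 ]
0.044 3635 ((457.94647216796875, -220.69187927246094), (113.43405151367188, 493.5376281738281), 1.7729562520980835) [ 0.462 -0.264  0.048]
0.108 562 ((449.7658996582031, -388.44537353515625), (32.73973846435547, 168.47457885742188), 16.882139205932617) [ 0.443 -0.364  0.112]
0.12 885 ((464.3983154296875, -441.890869140625), (33.52717208862305, 53.504302978515625), 4.289374351501465) [ 0.466 -0.448  0.127]
```

View pics/w1.png

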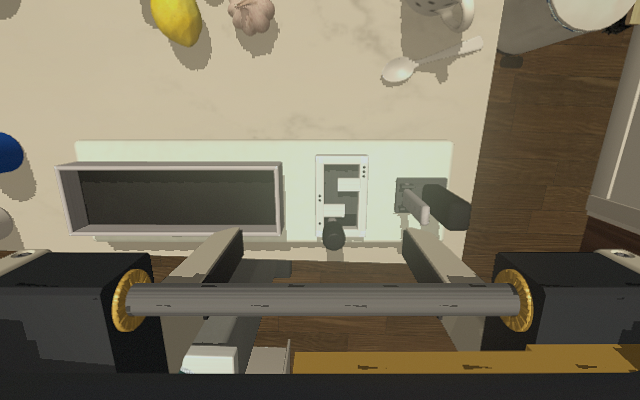

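The wrist view shows the tray at (170,200), the gate at (342,195) with the knob at (334,235), the trigger at (416,207) and the grip at (450,207). I'll take a settled picture and fit the parts.

Run:
```python
from h import *
T=pose(); im,d=env.get_image("wrist"); np.savez('w2.npz',T=T,d=d,im=im)
print(T[:3,3].round(4)); o=env.get_obs(); print(o['t'],o['qvel'].round(3))
def rep(P,d,tag):
    S=np.array([.459,-.226]); a=np.radians(2.0); R=np.array([[np.cos(a),-np.sin(a)],[np.sin(a),np.cos(a)]])
    L=P.copy(); L[:,:,:2]=(P[:,:,:2]-S)@R
    x,y,z=L[...,0],L[...,1],L[...,2]; ok=(d>0)
    def bb(n,m):
        q=L[m&ok]*1000
        if len(q)<4: print(n,'few');return
        lo=np.percentile(q,2,0);hi=np.percentile(q,98,0); print(tag,n,len(q),'lo',lo.round(1),'hi',hi.round(1),'c',((lo+hi)/2)[:2].round(1),'med',np.median(q,0).round(1))
    near=(abs(x)<.09)
    bb('rim',near&(z>.066)&(z<.074)&(y>-.05))
    bb('trayfloor',near&(z>.036)&(z<.044)&(y>-.03)&(abs(x)<.04))
    bb('plate',near&(z>.044)&(z<.053)&(y<-.05)&(y>-.16))
    bb('knob',near&(z>.106)&(z<.118)&(y<-.05)&(y>-.14))
    bb('trig',near&(z>.115)&(z<.13)&(y<-.16)&(y>-.207))
    bb('grip',near&(z>.12)&(z<.136)&(y<-.207))
    bb('gt',near&(z>.115)&(z<.136)&(y<-.16))
rep(cloud("wrist",d,T),d,'W')
im,d2=env.get_image("top"); rep(cloud("top",d2),d2,'T')
```

```text
[ 0.4953 -0.3054  0.2796]
1.8833 [-0.029  0.001  0.001 -0.001  0.    -0.   ]
W rim 2598 lo [-47.5 -25.1  66.4] hi [ 45.7 252.5  70.6] c [ -0.9 113.7] med [ 17.6 123.   68.8]
W trayfloor 10264 lo [-38.3 -11.3  38.4] hi [ 33.4 246.3  41.8] c [ -2.5 117.5] med [ -1.2 117.5  40. ]
W plate 2433 lo [ -55.7 -139.7   45.1] hi [ 54.7 -71.7  48.9] c [  -0.5 -105.7] med [   8.4 -107.6   47.2]
W knob 390 lo [ -47.  -106.   106.7] hi [-24.2 -82.1 114.4] c [-35.6 -94.1] med [-34.3 -94.  112.4]
W trig 209 lo [ -12.2 -198.5  115.5] hi [   9.7 -189.5  125.3] c [  -1.2 -194. ] med [  -0.6 -193.   123. ]
W grip 716 lo [ -16.8 -241.4  121. ] hi [  14.7 -217.8  130.5] c [  -1.1 -229.6] med [-1.000e-01 -2.278e+02  1.284e+02]
W gt 999 lo [ -16.4 -241.1  115.7] hi [  14.9 -189.8  130.3] c [  -0.8 -215.4] med [   0.4 -223.8  127.4]
T rim 755 lo [-59.5 -18.2  66.1] hi [ 84.4 830.4  73.2] c [ 12.5 406.1] med [ 13.6 406.8  68.3]
T trayfloor 1369 lo [-35.1 -11.2  36.4] hi [ 38.6 608.7  43.8] c [  1.7 298.8] med [  1.  119.3  40.3]
plate few
knob few
T trig 19 lo [  -7.  -195.   117.9] hi [  10.9 -185.6  129.3] c [   2.  -190.3] med [   1.9 -190.4  124.2]
grip few
T gt 19 lo [  -7.  -195.   117.9] hi [  10.9 -185.6  129.3] c [   2.  -190.3] med [   1.9 -190.4  124.2]
```

Run:
```python
from h import *
im,d=env.get_image("side"); cv2.imwrite("pics/s2.png",cv2.resize(im[50:350,230:500],None,fx=2,fy=2,interpolation=cv2.INTER_CUBIC))
for r in env.look_for("spice_1","side"): print(round(r['conf'],2),np.round(r['extent']))
print(proj('side',[[.505,.43,.06],[.508,.256,.06],[.393,.197,.06]]).round())
T=pose();plan(0.393-0.05,0.197,0.28,2); print(T[:3,3])
```

```text
0.82 [280. 206. 296. 220.]
0.61 [280. 189. 295. 204.]
0.59 [299. 174. 312. 191.]
0.59 [311. 202. 322. 219.]
0.52 [292. 221. 370. 333.]
0.43 [306. 191. 320. 210.]
[[305. 178.]
 [313. 196.]
 [289. 205.]]
travel [-5.091e+01  1.339e+01 -5.000e-02] yaw 89.9 rows 12.6 12.6 cur th -88.1
[ 0.49415536 -0.30726714  0.279551  ]
```

View pics/s2.png

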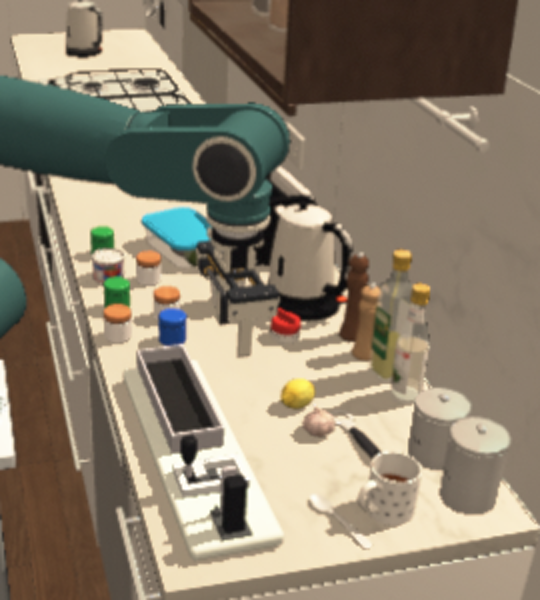

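There are three white pots with wooden lids, at crop (149,268), (167,298) and (117,322). The green (102,240), (116,293) and blue (172,326) ones are look-alikes, and no fourth pot shows. I'll go to a view above B and C.

Run:
```python
from h import *
plan(0.44,0.22,0.25,2)
```

```text
travel [-52.88   3.62   2.95] yaw 89.9 rows 12.7 12.6 cur th -88.1
```

>>> {"method": "arm_command", "body": {"targets": [{"travel": [-4.1, 0.3, 0.2], "yaw": 7, "hand": 1}, {"travel": [-8.2, 0.6, 0.4], "yaw": 14, "hand": 1}, {"travel": [-12.3, 0.9, 0.6], "yaw": 21, "hand": 1}, {"travel": [-16.4, 1.2, 0.8], "yaw": 28, "hand": 1}, {"travel": [-20.5, 1.4, 1.0], "yaw": 35, "hand": 1}]}}

```text
t: 2.45
tool_pos: [0.4734, -0.1083, 0.2699]
eef_rot: [-0.482, 0.876, -0.0, 0.0]
contact_force: [-0.2, -0.2, 0.1]
grip_width: 0.0932
```

Run:
```python
from h import *
plan(0.44,0.22,0.25,2)
```

```text
travel [-25.96  20.37   1.99] yaw 55.7 rows 7.9 7.8 cur th -122.3
```

```bash
cat >> h.py <<'E'
def plan(x,y,z,th,T=None):
    "th = world angle (deg) of tool x, not mod"
    T=pose() if T is None else T; q=np.degrees(env.get_obs()['q'])
    dw=np.array([x,y,z])-T[:3,3]; tr=T[:3,:3].T@dw*100
    cur=np.degrees(np.arctan2(T[1,0],T[0,0])); yaw=cur-th
    q6=q[5]+yaw+ (np.degrees(np.arctan2(y,x))-q[0])
    print('travel',np.round(tr,2),'yaw',round(yaw,1),'rows',round(np.linalg.norm(tr)/4.17,1),round(abs(yaw)/7.16,1), 'cur',T[:3,3].round(4),round(cur,1),'q6 now/then',round(q[5]),round(q6))
E
python3 - <<'E'
from h import *
plan(0.44,0.22,0.25,2)
E
```

```text
travel [-25.96  20.37   1.99] yaw -124.3 rows 7.9 17.4 cur [ 0.4734 -0.1083  0.2699] -122.3 q6 now/then 106 25
```

>>> {"method": "arm_command", "body": {"targets": [{"travel": [-3, 2.4, 0.2], "yaw": -7.1, "hand": 1}, {"travel": [-6, 4.7, 0.4], "yaw": -14.2, "hand": 1}, {"travel": [-9, 7, 0.7], "yaw": -21.3, "hand": 1}, {"travel": [-12, 9.4, 0.9], "yaw": -28.4, "hand": 1}, {"travel": [-15, 11.8, 1.2], "yaw": -35.5, "hand": 1}]}}

```text
t: 2.87
tool_pos: [0.4528, 0.0814, 0.2582]
eef_rot: [0.731, -0.683, 0.0, -0.0]
contact_force: [1.8, -0.8, 0.7]
grip_width: 0.0929
```

Run:
```python
from h import *
plan(0.44,0.22,0.25,2)
```

```text
travel [-13.91   0.34   0.82] yaw -88.1 rows 3.3 12.3 cur [0.4528 0.0814 0.2582] -86.1 q6 now/then 93 25
```

>>> {"method": "arm_command", "body": {"targets": [{"travel": [-2.8, 0.1, 0.2], "yaw": -7.1, "hand": 1}, {"travel": [-5.6, 0.2, 0.4], "yaw": -14.2, "hand": 1}, {"travel": [-8.4, 0.3, 0.6], "yaw": -21.3, "hand": 1}, {"travel": [-11.1, 0.3, 0.8], "yaw": -28.4, "hand": 1}, {"travel": [-13.9, 0.3, 0.8], "yaw": -35.5, "hand": 1}]}}

```text
t: 3.28
tool_pos: [0.4414, 0.2196, 0.2497]
eef_rot: [0.904, -0.427, 0.0, 0.0]
contact_force: [0.4, -0.1, -0.3]
grip_width: 0.0929
```

>>> {"method": "arm_command", "body": {"targets": [{"travel": [0, 0, 0], "yaw": -7.1, "hand": 1}, {"travel": [0, 0, 0], "yaw": -14.2, "hand": 1}, {"travel": [0, 0, 0], "yaw": -21.3, "hand": 1}, {"travel": [0, 0, 0], "yaw": -28.4, "hand": 1}, {"travel": [0, 0, 0], "yaw": -35.5, "hand": 1}]}}

```text
t: 3.7
tool_pos: [0.4418, 0.2184, 0.2499]
eef_rot: [0.991, -0.131, 0.0, 0.0]
contact_force: [0.5, -0.1, -0.1]
grip_width: 0.0925
```

>>> {"method": "arm_command", "body": {"targets": [{"travel": [0, 0, 0], "yaw": -7.1, "hand": 1}, {"travel": [0, 0, 0], "yaw": -14.2, "hand": 1}, {"travel": [0, 0, 0], "yaw": -17, "hand": 1}, {"travel": [0, 0, 0], "yaw": -17, "hand": 1}, {"travel": [0, 0, 0], "yaw": -17, "hand": 1}]}}

```text
t: 4.12
tool_pos: [0.4418, 0.2185, 0.2499]
eef_rot: [1.0, 0.013, 0.0, 0.0]
contact_force: [-0.9, -0.9, 0.2]
grip_width: 0.0928
```

```bash
cat >> h.py <<'E'
def circ(P,m,z0=.058,z1=.071):
    q=P[m&(P[...,2]>z0)&(P[...,2]<z1)]
    if len(q)<20: return None
    c,r=cv2.minEnclosingCircle((q[:,:2]*1000).astype(np.float32)); 
    lo=np.percentile(q,2,0);hi=np.percentile(q,98,0)
    return np.round(c,1),round(r,1),((lo+hi)/2*1000).round(1),len(q)
def col(im,px):
    hsv=cv2.cvtColor(im,cv2.COLOR_BGR2HSV); return np.median(hsv[px],0)
def pots(n,T=None,save=None):
    T=pose(); im,d=env.get_image(n); P=cloud(n,d,T)
    if save: cv2.imwrite(save,im)
    for r in env.cut_out("spice_1",n):
        px=r['pixels']; k=cv2.erode(px.astype(np.uint8),np.ones((3,3)))>0
        print(round(r['conf'],2),np.round(r['extent']),circ(P,px&(d>0)), 'lid hue',col(im,k&(P[...,2]>.06)) if (k&(P[...,2]>.06)).any() else None)
E
python3 - <<'E'
from h import *
plan(0.44,0.22,0.25,2); pots('wrist',save='pics/w3.png'); plan(0.44,0.22,0.25,2); pots('top')
E
```

```text
travel [-0.17 -0.15 -0.01] yaw -0.6 rows 0.1 0.1 cur [0.4418 0.2185 0.2499] 1.4 q6 now/then 22 25
0.83 [357.   2. 404.  17.] (array([505., 405.]), 11.9, array([504.8, 403.6,  60.5]), 57) lid hue [ 14. 132. 155.]
0.83 [259. 165. 308. 218.] (array([392.7, 196.9]), 28.8, array([393.6, 197.7,  62.9]), 1750) lid hue [ 15. 144. 217.]
0.78 [355. 118. 406. 173.] (array([509.6, 256.5]), 28.9, array([508.7, 256.7,  63.3]), 1985) lid hue [ 15. 140. 220.]
0.71 [270.  60. 324. 111.] (array([411.5, 318.6]), 28.7, array([411.6, 318.7,  63.4]), 2269) lid hue [ 57. 115. 190.]
0.64 [273. 314. 376. 376.] (array([450.3, -12.4]), 61.8, array([449.6,  -7.3,  64.7]), 919) lid hue [ 17.  30. 190.]
0.55 [344. 193. 391. 248.] (array([500.6, 156.9]), 28.8, array([500.5, 158.1,  62.8]), 1611) lid hue [111. 120. 201.]
travel [-0.16 -0.12 -0.01] yaw -0.5 rows 0.0 0.1 cur [0.4416 0.2188 0.2499] 1.5 q6 now/then 22 25
0.84 [150. 232. 166. 253.] (array([421.3, 593. ]), 29.1, array([419.7, 592.2,  64.4]), 211) lid hue [ 64.  196.5 144. ]
0.69 [284. 205. 296. 222.] (array([502.8, 154.5]), 26.5, array([503.7, 149.5,  64.5]), 101) lid hue [108. 192. 170.]
0.68 [194. 206. 216. 223.] (array([504.2, 433.4]), 28.8, array([503.6, 433.1,  64.3]), 206) lid hue [ 13. 198. 189.]
0.44 [272. 240. 280. 241.] (array([409.2, 194. ]), 14.1, array([411.6, 194.6,  64.5]), 36) lid hue [ 13.  199.5 189. ]
```

View pics/w3.png

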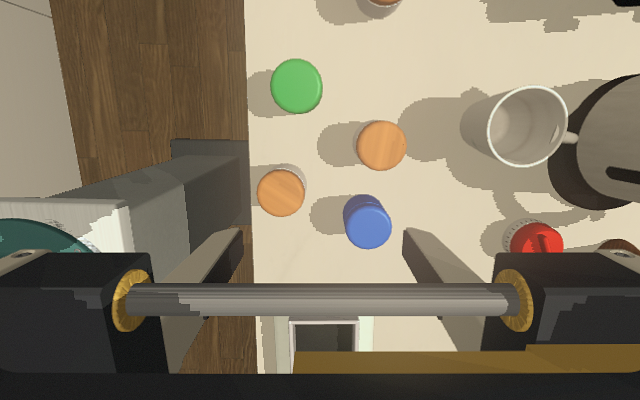

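Run:
```python
from h import *
T=pose(); im,d=env.get_image("wrist"); P=cloud("wrist",d,T)
for x0 in (.30,.31,.32,.33,.34,.35):
    m=(abs(P[...,0]-x0)<.005)&(abs(P[...,1]-.197)<.03)&(d>0)&(np.arange(400)[:,None]<250); print(x0,m.sum(),np.percentile(P[m][:,2],[5,50,95]).round(3) if m.any() else '')
plan(0.393,0.197,0.12,2)
```

```text
0.3 0 
0.31 0 
0.32 0 
0.33 0 
0.34 75 [-0.002 -0.001  0.001]
0.35 257 [-0.002 -0.001  0.   ]
travel [-4.91  2.07 12.99] yaw -0.4 rows 3.4 0.1 cur [0.4415 0.2191 0.2499] 1.6 q6 now/then 22 25
```

>>> {"method": "arm_command", "body": {"targets": [{"travel": [-2.4, 1.1, 3], "yaw": 0, "hand": 1}, {"travel": [-4.9, 2.1, 6], "yaw": 0, "hand": 1}, {"travel": [-4.9, 2.1, 9.5], "yaw": 0, "hand": 1}, {"travel": [-4.9, 2.1, 13], "yaw": 0, "hand": 1}, {"travel": [-4.9, 2.1, 13], "yaw": 0, "hand": 1}]}}

```text
t: 4.78
tool_pos: [0.3905, 0.1957, 0.114]
eef_rot: [1.0, 0.014, -0.003, 0.001]
contact_force: [-0.5, -0.6, -1.0]
grip_width: 0.0929
```

Run:
```python
from h import *
plan(0.393,0.197,0.036,2)
```

```text
travel [ 0.31 -0.14  7.8 ] yaw -0.4 rows 1.9 0.1 cur [0.3905 0.1957 0.114 ] 1.6 q6 now/then 22 25
```

>>> {"method": "arm_command", "body": {"targets": [{"travel": [0.2, -0.1, 3.5], "yaw": 0, "hand": 1}, {"travel": [0.2, -0.1, 6.5], "yaw": 0, "hand": 1}, {"travel": [0.2, -0.1, 8.2], "yaw": 0, "hand": 1}, {"travel": [0.2, -0.1, 8.2], "yaw": 0, "hand": 1}, {"travel": [0.2, -0.1, 8.2], "yaw": 0, "hand": 1}]}}

```text
t: 5.2
tool_pos: [0.3955, 0.1981, 0.0393]
eef_rot: [1.0, 0.014, -0.0, 0.0]
contact_force: [-0.2, 0.3, 0.0]
grip_width: 0.0932
```

Run:
```python
from h import *
plan(0.393,0.197,0.036,2); print(env.get_obs()['contact_force'].round(1))
```

```text
travel [-0.25  0.1   0.33] yaw -0.4 rows 0.1 0.1 cur [0.3955 0.1981 0.0393] 1.6 q6 now/then 22 25
[-0.2  0.3  0. ]
```

Close gently around C.

>>> {"method": "arm_command", "body": {"targets": [{"travel": [-0.2, 0.1, 0.2], "yaw": 0, "hand": 0.5}, {"travel": [-0.2, 0.1, 0.2], "yaw": 0, "hand": 0.4}, {"travel": [-0.2, 0.1, 0.2], "yaw": 0, "hand": 0.4}, {"travel": [-0.2, 0.1, 0.2], "yaw": 0, "hand": 0.4}, {"travel": [-0.2, 0.1, 0.2], "yaw": 0, "hand": 0.4}], "squeeze": 20}}

```text
t: 5.62
tool_pos: [0.3933, 0.197, 0.0366]
eef_rot: [1.0, 0.014, 0.0, -0.0]
contact_force: [0.0, -0.3, 0.5]
grip_width: 0.0644
```

>>> {"method": "arm_command", "body": {"targets": [{"travel": [0, 0, 0], "yaw": 0, "hand": 0.4}, {"travel": [0, 0, 0], "yaw": 0, "hand": 0.4}, {"travel": [0, 0, 0], "yaw": 0, "hand": 0.4}]}}

```text
t: 5.87
tool_pos: [0.3931, 0.1969, 0.0363]
eef_rot: [1.0, 0.014, 0.0, -0.0]
contact_force: [-3.2, 0.3, 6.0]
grip_width: 0.0576
```

>>> {"method": "arm_command", "body": {"targets": [{"travel": [0, 0, -2], "yaw": 0, "hand": 0.4}, {"travel": [0, 0, -5], "yaw": 0, "hand": 0.4}, {"travel": [0, 0, -9], "yaw": 0, "hand": 0.4}, {"travel": [0.5, 2, -12.5], "yaw": 0, "hand": 0.4}, {"travel": [1, 5, -13], "yaw": 0, "hand": 0.4}]}}

```text
t: 6.28
tool_pos: [0.4059, 0.1483, 0.172]
eef_rot: [1.0, 0.016, 0.003, -0.001]
contact_force: [1.5, 0.4, -1.4]
grip_width: 0.0577
```

Run:
```python
from h import *
plan(0.4576,-0.187,0.16,2); print(env.get_obs()['contact_force'].round(1),env.get_obs()['grip_width'])
```

```text
travel [ 4.1  33.68  1.16] yaw -0.2 rows 8.1 0.0 cur [0.4059 0.1483 0.172 ] 1.8 q6 now/then 15 -24
[ 1.5  0.4 -1.4] 0.0577251576311014
```

>>> {"method": "arm_command", "body": {"targets": [{"travel": [0.5, 3.6, 0], "yaw": 0, "hand": 0.4}, {"travel": [1, 7.3, 0], "yaw": 0, "hand": 0.4}, {"travel": [1.5, 11, 0], "yaw": 0, "hand": 0.4}, {"travel": [2, 14.7, 0], "yaw": 0, "hand": 0.4}, {"travel": [2.4, 18.4, 0], "yaw": 0, "hand": 0.4}]}}

```text
t: 6.7
tool_pos: [0.4335, -0.038, 0.1658]
eef_rot: [1.0, 0.014, 0.0, 0.0]
contact_force: [0.7, -0.0, -2.4]
grip_width: 0.0579
```

>>> {"method": "arm_command", "body": {"targets": [{"travel": [0.4, 3.6, 0], "yaw": 0, "hand": 0.4}, {"travel": [0.9, 7.3, 0], "yaw": 0, "hand": 0.4}, {"travel": [1.3, 11, 0], "yaw": 0, "hand": 0.4}, {"travel": [1.7, 14.5, 0], "yaw": 0, "hand": 0.4}, {"travel": [1.7, 15.3, 0], "yaw": 0, "hand": 0.4}]}}

```text
t: 7.12
tool_pos: [0.455, -0.1926, 0.1653]
eef_rot: [1.0, 0.013, -0.0, 0.0]
contact_force: [1.1, -0.1, -2.1]
grip_width: 0.0576
```

Run:
```python
from h import *
env.get_image("top");plan(0.4576,-0.187,0.0765,2); print(env.get_obs()['contact_force'].round(1),env.get_obs()['grip_width'])
T=pose(); im,d=env.get_image("wrist"); cv2.imwrite("pics/w4.png",im)
plan(0.4576,-0.187,0.0765,2)
```

```text
travel [ 0.3  -0.47  8.87] yaw -0.5 rows 2.1 0.1 cur [ 0.4548 -0.1918  0.1652] 1.5 q6 now/then -27 -24
[-1.4  0.5 -1.2] 0.05780589074011854
travel [ 0.3  -0.28  8.87] yaw -0.5 rows 2.1 0.1 cur [ 0.4548 -0.1899  0.1652] 1.5 q6 now/then -27 -24
```

View pics/w4.png

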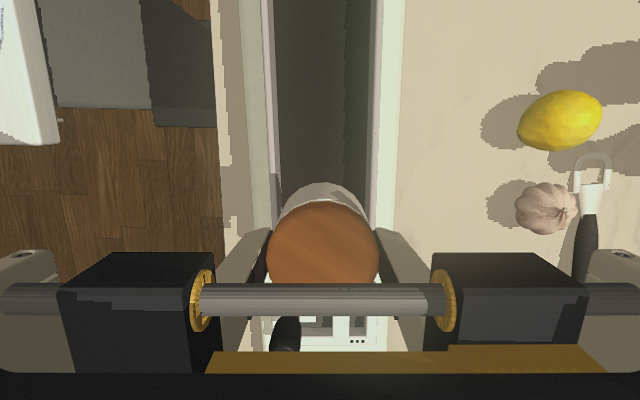

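>>> {"method": "arm_command", "body": {"targets": [{"travel": [0.3, -0.15, 2.5], "yaw": 0, "hand": 0.4}, {"travel": [0.3, -0.15, 4.5], "yaw": 0, "hand": 0.4}, {"travel": [0.3, -0.15, 6.5], "yaw": 0, "hand": 0.4}, {"travel": [0.3, -0.15, 8.4], "yaw": 0, "hand": 0.4}, {"travel": [0.3, -0.15, 8.4], "yaw": 0, "hand": 0.4}]}}

```text
t: 7.63
tool_pos: [0.4565, -0.1849, 0.0782]
eef_rot: [1.0, 0.015, -0.002, -0.001]
contact_force: [-0.9, 0.1, -2.2]
grip_width: 0.0578
```

Run:
```python
from h import *
env.get_image("top");plan(0.4576,-0.187,0.0763,2); print(env.get_obs()['contact_force'].round(1),env.get_obs()['grip_width'])
```

```text
travel [0.04 0.16 0.42] yaw -0.3 rows 0.1 0.0 cur [ 0.4572 -0.1854  0.0805] 1.7 q6 now/then -27 -24
[ 0.7 -1.1 -2. ] 0.05755968256586397
```

>>> {"method": "arm_command", "body": {"targets": [{"travel": [0, 0.1, 0.2], "yaw": 0, "hand": 0.4}, {"travel": [0, 0.1, 0.4], "yaw": 0, "hand": 0.4}, {"travel": [0, 0.1, 0.4], "yaw": 0, "hand": 0.4}, {"travel": [0, 0.1, 0.4], "yaw": 0, "hand": 0.4}]}}

```text
t: 8.02
tool_pos: [0.4584, -0.188, 0.0787]
eef_rot: [1.0, 0.014, 0.0, 0.0]
contact_force: [-0.4, 0.1, -1.3]
grip_width: 0.0576
```

>>> {"method": "arm_command", "body": {"targets": [{"travel": [0, 0, 0], "yaw": 0, "hand": 0.8}, {"travel": [0, 0, 0], "yaw": 0, "hand": 0.9}, {"travel": [0, 0, 0], "yaw": 0, "hand": 1}, {"travel": [0, 0, 0], "yaw": 0, "hand": 1}, {"travel": [0, 0, -1], "yaw": 0, "hand": 1}]}}

```text
t: 8.43
tool_pos: [0.4574, -0.1877, 0.0867]
eef_rot: [1.0, 0.014, -0.001, -0.001]
contact_force: [0.6, 0.6, -0.1]
grip_width: 0.0865
```

>>> {"method": "arm_command", "body": {"targets": [{"travel": [0, 0, -2], "yaw": 0, "hand": 1}, {"travel": [0, 0, -5], "yaw": 0, "hand": 1}, {"travel": [0, 0, -9], "yaw": 0, "hand": 1}, {"travel": [0, -3, -12], "yaw": 0, "hand": 1}, {"travel": [0, -7, -13], "yaw": 0, "hand": 1}]}}

```text
t: 8.85
tool_pos: [0.4568, -0.1193, 0.2234]
eef_rot: [1.0, 0.013, 0.002, 0.001]
contact_force: [1.3, 0.7, 0.2]
grip_width: 0.093
```

Run:
```python
from h import *
plan(0.47,0.19,0.22,2)
```

```text
travel [  2.1  -30.89   0.29] yaw -0.6 rows 7.4 0.1 cur [ 0.4568 -0.1193  0.2234] 1.4 q6 now/then -19 20
```

>>> {"method": "arm_command", "body": {"targets": [{"travel": [0.2, -3.5, 0], "yaw": 0, "hand": 1}, {"travel": [0.5, -7.5, 0], "yaw": 0, "hand": 1}, {"travel": [0.8, -11.5, 0], "yaw": 0, "hand": 1}, {"travel": [1.2, -15.5, 0], "yaw": 0, "hand": 1}, {"travel": [1.6, -19.5, 0], "yaw": 0, "hand": 1}]}}

```text
t: 9.27
tool_pos: [0.4661, 0.0791, 0.2191]
eef_rot: [1.0, 0.014, 0.001, -0.0]
contact_force: [1.7, -0.1, 0.0]
grip_width: 0.093
```

>>> {"method": "arm_command", "body": {"targets": [{"travel": [0.2, -3.5, 0], "yaw": 0, "hand": 1}, {"travel": [0.4, -7.5, 0], "yaw": 0, "hand": 1}, {"travel": [0.6, -11.5, 0], "yaw": 0, "hand": 1}, {"travel": [0.6, -11.5, 0], "yaw": 0, "hand": 1}, {"travel": [0.6, -11.5, 0], "yaw": 0, "hand": 1}]}}

```text
t: 9.68
tool_pos: [0.4688, 0.1939, 0.2183]
eef_rot: [1.0, 0.016, -0.0, 0.0]
contact_force: [-0.3, -1.1, -0.6]
grip_width: 0.0928
```

Run:
```python
from h import *
plan(0.509,0.2565,0.12,2); pots('wrist',save='pics/w5.png'); pots('top','pics/top5.png'); plan(0.509,0.2565,0.12,2)
```

```text
travel [ 4.22 -6.13  9.83] yaw -0.2 rows 3.0 0.0 cur [0.4688 0.1939 0.2183] 1.8 q6 now/then 18 25
0.87 [324. 179. 373. 240.] (array([500.5, 157. ]), 28.7, array([500.1, 157.9,  63.1]), 1968) lid hue [111. 118. 202.]
0.64 [330.  96. 391. 152.] (array([509.3, 256.6]), 28.7, array([508.7, 256.7,  63.6]), 2452) lid hue [ 15. 141. 221.]
0.61 [237.  23. 300.  89.] (array([411.4, 318.4]), 28.8, array([411.8, 318. ,  63.1]), 2938) lid hue [ 58. 117. 190.]
0.76 [199. 205. 215. 224.] (array([504.3, 432.5]), 29.1, array([504. , 432.2,  64.5]), 213) lid hue [ 13.  197.  188.5]
0.73 [148. 231. 167. 252.] (array([421. , 591.8]), 29.3, array([421. , 591. ,  64.6]), 224) lid hue [ 64. 196. 144.]
0.7 [383. 215. 405. 233.] None lid hue [ 13.  196.  187.5]
0.68 [278. 208. 294. 222.] (array([500.3, 162. ]), 27.0, array([500. , 163. ,  64.9]), 127) lid hue [108. 192. 169.]
0.66 [230. 233. 249. 253.] (array([412.8, 320.3]), 28.7, array([413. , 321.7,  64.4]), 204) lid hue [ 64. 190. 149.]
0.32 [185. 227. 210. 254.] (array([417.2, 464.8]), 37.1, array([416.8, 464.7,  61.6]), 76) lid hue [ 20.  66. 206.]
travel [ 4.13 -6.42  9.83] yaw -0.4 rows 3.0 0.1 cur [0.4694 0.1912 0.2183] 1.6 q6 now/then 18 25
```

View pics/w5.png

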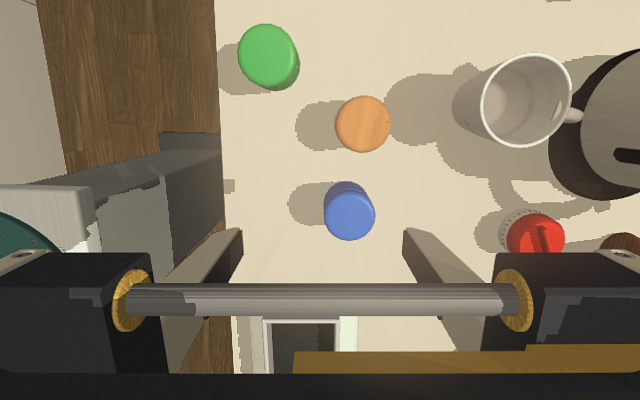

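B is still at (0.509,0.2566), pixel (363,124). Next I'll grasp it.

>>> {"method": "arm_command", "body": {"targets": [{"travel": [2, -3, 1], "yaw": 0, "hand": 1}, {"travel": [4, -6.2, 3], "yaw": 0, "hand": 1}, {"travel": [4.1, -6.4, 6.5], "yaw": 0, "hand": 1}, {"travel": [4.1, -6.4, 9.5], "yaw": 0, "hand": 1}, {"travel": [4.1, -6.4, 9.8], "yaw": 0, "hand": 1}]}}

```text
t: 10.3
tool_pos: [0.5067, 0.2557, 0.1142]
eef_rot: [1.0, 0.014, -0.003, 0.002]
contact_force: [-1.4, 0.0, -0.9]
grip_width: 0.0931
```

>>> {"method": "arm_command", "body": {"targets": [{"travel": [0, 0, 0], "yaw": 0, "hand": 1}, {"travel": [0, 0, 0], "yaw": 0, "hand": 1}]}}

```text
t: 10.47
tool_pos: [0.5091, 0.2568, 0.1219]
eef_rot: [1.0, 0.014, 0.001, -0.0]
contact_force: [1.2, 0.2, -0.2]
grip_width: 0.0932
```

Run:
```python
from h import *
plan(0.509,0.2566,0.036,2)
```

```text
travel [-0.02  0.03  8.59] yaw -0.4 rows 2.1 0.1 cur [0.5091 0.2568 0.1219] 1.6 q6 now/then 23 25
```

>>> {"method": "arm_command", "body": {"targets": [{"travel": [0, 0, 3.5], "yaw": 0, "hand": 1}, {"travel": [0, 0, 6.5], "yaw": 0, "hand": 1}, {"travel": [0, 0, 8.5], "yaw": 0, "hand": 1}, {"travel": [0, 0, 8.5], "yaw": 0, "hand": 1}, {"travel": [0, 0, 8.5], "yaw": 0, "hand": 1}]}}

```text
t: 10.88
tool_pos: [0.5091, 0.2573, 0.0368]
eef_rot: [1.0, 0.014, 0.001, -0.0]
contact_force: [-0.0, 0.6, 0.7]
grip_width: 0.0927
```

>>> {"method": "arm_command", "body": {"targets": [{"travel": [0, 0, 0.1], "yaw": 0, "hand": 0.5}, {"travel": [0, 0, 0.1], "yaw": 0, "hand": 0.4}, {"travel": [0, 0, 0.1], "yaw": 0, "hand": 0.4}, {"travel": [0, 0, 0.1], "yaw": 0, "hand": 0.4}, {"travel": [0, 0, 0.1], "yaw": 0, "hand": 0.4}]}}

```text
t: 11.3
tool_pos: [0.5086, 0.2576, 0.0346]
eef_rot: [1.0, 0.014, 0.0, -0.0]
contact_force: [-0.4, -0.3, 0.5]
grip_width: 0.0642
```

>>> {"method": "arm_command", "body": {"targets": [{"travel": [0, 0, 0], "yaw": 0, "hand": 0.4}, {"travel": [0, 0, 0], "yaw": 0, "hand": 0.4}, {"travel": [0, 0, 0], "yaw": 0, "hand": 0.4}]}}

```text
t: 11.55
tool_pos: [0.5085, 0.2575, 0.0342]
eef_rot: [1.0, 0.014, 0.0, -0.0]
contact_force: [-0.9, -0.5, 4.6]
grip_width: 0.0579
```

>>> {"method": "arm_command", "body": {"targets": [{"travel": [0, 0, -2], "yaw": 0, "hand": 0.4}, {"travel": [0, 0, -5], "yaw": 0, "hand": 0.4}, {"travel": [0, 0, -9], "yaw": 0, "hand": 0.4}, {"travel": [-0.4, 2, -12.5], "yaw": 0, "hand": 0.4}, {"travel": [-0.9, 5, -13.2], "yaw": 0, "hand": 0.4}]}}

```text
t: 11.97
tool_pos: [0.5021, 0.2086, 0.1718]
eef_rot: [1.0, 0.015, 0.003, -0.001]
contact_force: [1.0, 0.2, 0.1]
grip_width: 0.0578
```

Run:
```python
from h import *
plan(0.455,-0.112,0.165,2); print(env.get_obs()['grip_width'])
```

```text
travel [-5.7  31.9   0.57] yaw -0.2 rows 7.8 0.0 cur [0.5021 0.2086 0.1718] 1.8 q6 now/then 18 -16
0.05784356836408176
```

>>> {"method": "arm_command", "body": {"targets": [{"travel": [-0.7, 3.7, 0], "yaw": 0, "hand": 0.4}, {"travel": [-1.4, 7.5, 0], "yaw": 0, "hand": 0.4}, {"travel": [-2.1, 11.3, 0], "yaw": 0, "hand": 0.4}, {"travel": [-2.8, 15.1, 0], "yaw": 0, "hand": 0.4}, {"travel": [-3.4, 18.9, 0], "yaw": 0, "hand": 0.4}]}}

```text
t: 12.38
tool_pos: [0.4713, 0.0158, 0.1657]
eef_rot: [1.0, 0.015, -0.0, -0.0]
contact_force: [1.1, -0.3, -1.7]
grip_width: 0.0574
```

>>> {"method": "arm_command", "body": {"targets": [{"travel": [-0.7, 3.7, 0], "yaw": 0, "hand": 0.4}, {"travel": [-1.3, 7.5, 0], "yaw": 0, "hand": 0.4}, {"travel": [-1.8, 11, 0], "yaw": 0, "hand": 0.4}, {"travel": [-2, 13, 0], "yaw": 0, "hand": 0.4}, {"travel": [-2, 13, 0], "yaw": 0, "hand": 0.4}]}}

```text
t: 12.8
tool_pos: [0.4553, -0.1164, 0.1656]
eef_rot: [1.0, 0.013, -0.0, 0.0]
contact_force: [0.3, 0.6, -1.4]
grip_width: 0.0576
```

Run:
```python
from h import *
env.get_image("top");env.get_image("top");plan(0.455,-0.112,0.0755,2); print(env.get_obs()['contact_force'].round(1),env.get_obs()['grip_width'])
T=pose(); im,d=env.get_image("wrist"); cv2.imwrite("pics/w6.png",im)
plan(0.455,-0.112,0.0755,2)
```

```text
travel [-0.06 -0.16  9.01] yaw -0.5 rows 2.2 0.1 cur [ 0.4557 -0.1137  0.1656] 1.5 q6 now/then -19 -16
[ 0.1 -0.2 -0.8] 0.05791785262230685
travel [-0.08 -0.1   9.01] yaw -0.4 rows 2.2 0.1 cur [ 0.4558 -0.113   0.1656] 1.6 q6 now/then -19 -16
```

View pics/w6.png

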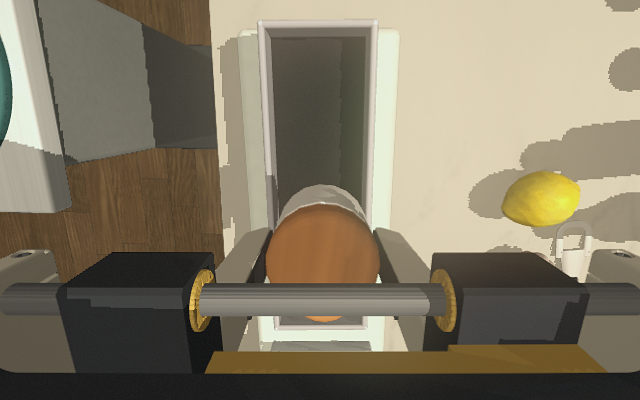

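>>> {"method": "arm_command", "body": {"targets": [{"travel": [-0.1, -0.1, 2.5], "yaw": 0, "hand": 0.4}, {"travel": [-0.1, -0.1, 4.5], "yaw": 0, "hand": 0.4}, {"travel": [-0.1, -0.1, 6.5], "yaw": 0, "hand": 0.4}, {"travel": [-0.1, -0.1, 8.5], "yaw": 0, "hand": 0.4}, {"travel": [-0.1, -0.1, 8.5], "yaw": 0, "hand": 0.4}]}}

```text
t: 13.37
tool_pos: [0.4534, -0.1106, 0.0771]
eef_rot: [1.0, 0.015, -0.002, -0.001]
contact_force: [-1.0, 1.0, -2.4]
grip_width: 0.0577
```

>>> {"method": "arm_command", "body": {"targets": [{"travel": [0, 0, 0.3], "yaw": 0, "hand": 0.4}, {"travel": [0, 0, 0.5], "yaw": 0, "hand": 0.4}, {"travel": [0, 0, 0.5], "yaw": 0, "hand": 0.4}, {"travel": [0, 0, 0.5], "yaw": 0, "hand": 0.4}]}}

```text
t: 13.7
tool_pos: [0.4554, -0.1122, 0.0769]
eef_rot: [1.0, 0.014, 0.001, 0.0]
contact_force: [-0.4, 0.4, -2.5]
grip_width: 0.0576
```

>>> {"method": "arm_command", "body": {"targets": [{"travel": [0, 0, 0.2], "yaw": 0, "hand": 0.4}, {"travel": [0, 0, 0.2], "yaw": 0, "hand": 0.4}, {"travel": [0, 0, 0.2], "yaw": 0, "hand": 0.8}, {"travel": [0, 0, 0.2], "yaw": 0, "hand": 0.9}, {"travel": [0, 0, 0.1], "yaw": 0, "hand": 1}]}}

```text
t: 14.12
tool_pos: [0.4549, -0.1123, 0.0749]
eef_rot: [1.0, 0.014, -0.0, 0.0]
contact_force: [0.2, 0.5, 0.2]
grip_width: 0.0735
```

>>> {"method": "arm_command", "body": {"targets": [{"travel": [0, 0, 0], "yaw": 0, "hand": 1}, {"travel": [0, 0, -1], "yaw": 0, "hand": 1}, {"travel": [0, 0, -4], "yaw": 0, "hand": 1}, {"travel": [0, 0, -8], "yaw": 0, "hand": 1}, {"travel": [0, -3, -12], "yaw": 0, "hand": 1}]}}

```text
t: 14.53
tool_pos: [0.454, -0.089, 0.1909]
eef_rot: [1.0, 0.013, 0.0, 0.0]
contact_force: [1.3, -0.6, 0.4]
grip_width: 0.0928
```

Run:
```python
from h import *
plan(0.47,0.38,0.22,40)
```

```text
travel [  2.83 -46.84  -2.95] yaw -38.5 rows 11.3 5.4 cur [ 0.454  -0.089   0.1909] 1.5 q6 now/then -16 -1
```

>>> {"method": "arm_command", "body": {"targets": [{"travel": [0.2, -3.8, -1], "yaw": 0, "hand": 1}, {"travel": [0.4, -7.8, -2], "yaw": 0, "hand": 1}, {"travel": [0.6, -11.8, -3], "yaw": 0, "hand": 1}, {"travel": [0.9, -15.8, -3], "yaw": 0, "hand": 1}, {"travel": [1.2, -19.8, -3], "yaw": 0, "hand": 1}]}}

```text
t: 14.95
tool_pos: [0.4603, 0.1129, 0.2201]
eef_rot: [1.0, 0.014, 0.001, -0.0]
contact_force: [1.2, -1.2, -0.7]
grip_width: 0.0929
```

>>> {"method": "arm_command", "body": {"targets": [{"travel": [0.2, -3.8, 0], "yaw": -6, "hand": 1}, {"travel": [0.4, -7.8, 0], "yaw": -12, "hand": 1}, {"travel": [0.7, -12, 0], "yaw": -18, "hand": 1}, {"travel": [0.9, -16, 0], "yaw": -24, "hand": 1}, {"travel": [1.2, -20, 0], "yaw": -30, "hand": 1}]}}

```text
t: 15.37
tool_pos: [0.4662, 0.3135, 0.2192]
eef_rot: [0.961, 0.275, 0.0, -0.0]
contact_force: [2.0, -0.9, -0.5]
grip_width: 0.0931
```

>>> {"method": "arm_command", "body": {"targets": [{"travel": [-1, -2, 0], "yaw": -4, "hand": 1}, {"travel": [-2, -4, 0], "yaw": -8, "hand": 1}, {"travel": [-2, -4, 0], "yaw": -8, "hand": 1}, {"travel": [-2, -4, 0], "yaw": -8, "hand": 1}, {"travel": [-2, -4, 0], "yaw": -8, "hand": 1}]}}

```text
t: 15.78
tool_pos: [0.4291, 0.3347, 0.2188]
eef_rot: [0.941, 0.339, 0.0, 0.0]
contact_force: [0.3, -0.1, 0.0]
grip_width: 0.0928
```

Run:
```python
from h import *
env.get_image("wrist");plan(0.504,0.4325,0.12,40); pots('wrist',save='pics/w7.png'); pots('top',save='pics/top7.png'); plan(0.504,0.4325,0.12,40)
```

```text
travel [12.   -2.81  9.88] yaw -0.4 rows 3.8 0.1 cur [0.4293 0.3344 0.2187] 39.6 q6 now/then -4 1
0.76 [273. 152. 326. 205.] (array([410.8, 319.1]), 28.5, array([410.6, 320. ,  63.2]), 2120) lid hue [ 57. 116. 189.]
0.72 [396. 126. 464. 184.] (array([503. , 431.6]), 28.8, array([501.8, 431.4,  63. ]), 2336) lid hue [ 15. 142. 223.]
0.7 [251. 317. 298. 349.] (array([500.8, 157.1]), 29.0, array([500.1, 157.3,  63.6]), 1186) lid hue [107. 173. 200.]
0.68 [440.   0. 494.  18.] None lid hue [ 52. 106. 101.]
0.73 [383. 214. 405. 232.] None lid hue [ 13.  196.5 185. ]
0.66 [362. 214. 379. 233.] None lid hue [ 13. 196. 186.]
0.6 [147. 230. 167. 253.] (array([422.2, 592.4]), 29.3, array([420.9, 591.5,  64.5]), 220) lid hue [ 64. 197. 142.]
0.59 [280. 206. 298. 224.] (array([502.2, 157.8]), 28.8, array([502.6, 158. ,  64.5]), 217) lid hue [108. 193. 167.]
travel [12.01 -2.81  9.83] yaw -0.4 rows 3.8 0.1 cur [0.4293 0.3343 0.2183] 39.6 q6 now/then -4 1
```

View pics/w7.png

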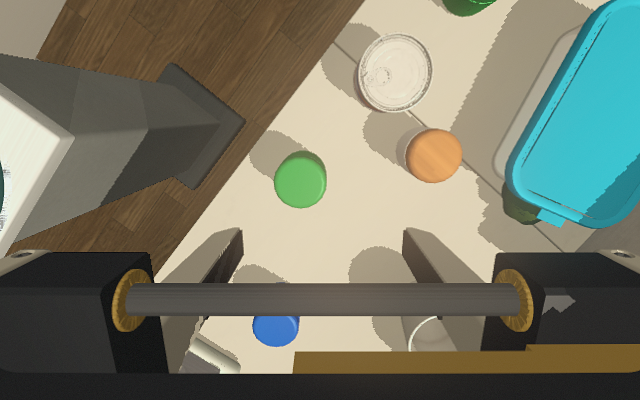

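View pics/top7.png

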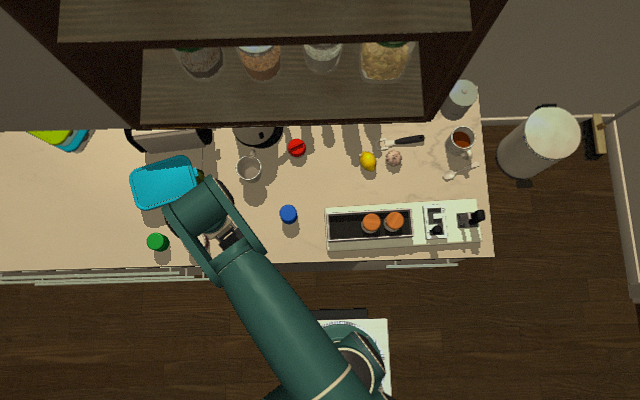

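A is at (0.503,0.432), wrist pixel (433,155). The top view shows two pots standing in the tray at (372,223) and (394,222). Before descending I'll check clearance to the blue box.

Run:
```python
from h import *
T=pose(); im,d=env.get_image("wrist"); P=cloud("wrist",d,T)
A=np.array([.5033,.4318]); 
m=(d>0)&(np.arange(400)[:,None]<225)&(P[...,2]>.012)
r=np.hypot(P[...,0]-A[0],P[...,1]-A[1])
for th in (0,20,40,60,90):
    a=np.radians(th);c,s=np.cos(a),np.sin(a); x=(P[...,0]-A[0])*c+(P[...,1]-A[1])*s; y=-(P[...,0]-A[0])*s+(P[...,1]-A[1])*c
    f=m&(abs(y)<.014)&(r>.034)
    print(th,'nearest +',x[f&(x>0)].min() if (f&(x>0)).any() else None,'-',x[f&(x<0)].max() if (f&(x<0)).any() else None, 'body z max',P[m&(abs(y)<.045)&(abs(x)<.1)][:,2].max())
plan(.5033,.4318,.12,40)
```

```text
0 nearest + 0.12121361497317451 - -0.05716451872873862 body z max 0.06929171367835651
20 nearest + 0.07771054051526871 - None body z max 0.0699989522475798
40 nearest + 0.07680345158783237 - -0.11820751406438343 body z max 0.0699989522475798
60 nearest + 0.08816955063059403 - -0.11779148409596568 body z max 0.0699989522475798
90 nearest + None - None body z max 0.06665637451487416
travel [11.92 -2.79  9.82] yaw -0.4 rows 3.8 0.1 cur [0.4292 0.3344 0.2182] 39.6 q6 now/then -4 1
```

>>> {"method": "arm_command", "body": {"targets": [{"travel": [3.5, -0.8, 1], "yaw": -6, "hand": 1}, {"travel": [7, -1.6, 2.5], "yaw": -12, "hand": 1}, {"travel": [10.5, -2.4, 4], "yaw": -18, "hand": 1}, {"travel": [11.9, -2.8, 6.5], "yaw": -20, "hand": 1}, {"travel": [11.9, -2.8, 9.5], "yaw": -20, "hand": 1}]}}

```text
t: 16.5
tool_pos: [0.5045, 0.4344, 0.1226]
eef_rot: [0.867, 0.499, 0.001, -0.0]
contact_force: [0.5, 0.4, -0.3]
grip_width: 0.0931
```

>>> {"method": "arm_command", "body": {"targets": [{"travel": [0, 0, 0], "yaw": 0, "hand": 1}, {"travel": [0, 0, 0], "yaw": 0, "hand": 1}, {"travel": [0, 0, 0], "yaw": 0, "hand": 1}]}}

```text
t: 16.75
tool_pos: [0.5029, 0.4322, 0.1252]
eef_rot: [0.868, 0.497, 0.001, -0.0]
contact_force: [0.6, 0.4, 0.1]
grip_width: 0.0932
```

Run:
```python
from h import *
plan(.5033,.4318,.035,60); pots('wrist'); plan(.5033,.4318,.035,60)
```

```text
travel [-0.03  0.05  9.02] yaw -0.4 rows 2.2 0.1 cur [0.5029 0.4322 0.1252] 59.6 q6 now/then -21 -19
0.9 [ 96. 136. 197. 214.] (array([411.4, 319.3]), 29.1, array([411.3, 320.7,  62.7]), 4389) lid hue [ 63. 150. 180.]
0.78 [284. 164. 360. 246.] (array([503.1, 431.8]), 29.0, array([502. , 432.3,  63.2]), 4021) lid hue [ 15. 147. 212.]
0.67 [403.   1. 508.  53.] (array([426.4, 587.2]), 27.5, array([432. , 584.3,  62.5]), 2192) lid hue [ 63. 150. 177.]
travel [-0.08  0.03  9.09] yaw -0.4 rows 2.2 0.1 cur [0.5032 0.4324 0.1259] 59.6 q6 now/then -21 -19
```

>>> {"method": "arm_command", "body": {"targets": [{"travel": [0, 0, 3.5], "yaw": 0, "hand": 1}, {"travel": [0, 0, 6.5], "yaw": 0, "hand": 1}, {"travel": [0, 0, 9], "yaw": 0, "hand": 1}, {"travel": [0, 0, 9], "yaw": 0, "hand": 1}, {"travel": [0, 0, 9], "yaw": 0, "hand": 1}]}}

```text
t: 17.27
tool_pos: [0.5026, 0.4322, 0.0342]
eef_rot: [0.868, 0.497, -0.0, -0.0]
contact_force: [0.2, -0.4, 0.8]
grip_width: 0.0928
```

>>> {"method": "arm_command", "body": {"targets": [{"travel": [0, 0, 0], "yaw": 0, "hand": 0.5}, {"travel": [0, 0, 0], "yaw": 0, "hand": 0.4}, {"travel": [0, 0, 0], "yaw": 0, "hand": 0.4}, {"travel": [0, 0, 0], "yaw": 0, "hand": 0.4}, {"travel": [0, 0, 0], "yaw": 0, "hand": 0.4}]}}

```text
t: 17.68
tool_pos: [0.5028, 0.4325, 0.0341]
eef_rot: [0.868, 0.497, 0.001, -0.0]
contact_force: [0.2, 0.2, -0.6]
grip_width: 0.0642
```

>>> {"method": "arm_command", "body": {"targets": [{"travel": [0, 0, 0], "yaw": 0, "hand": 0.4}, {"travel": [0, 0, 0], "yaw": 0, "hand": 0.4}, {"travel": [0, 0, 0], "yaw": 0, "hand": 0.4}]}}

```text
t: 17.93
tool_pos: [0.5027, 0.4324, 0.0336]
eef_rot: [0.868, 0.497, 0.0, -0.0]
contact_force: [-0.8, -1.1, 6.2]
grip_width: 0.0575
```

>>> {"method": "arm_command", "body": {"targets": [{"travel": [0, 0, -2], "yaw": 0, "hand": 0.4}, {"travel": [0, 0, -5], "yaw": 0, "hand": 0.4}, {"travel": [0, 0, -9], "yaw": 0, "hand": 0.4}, {"travel": [0, 0, -12.5], "yaw": 0, "hand": 0.4}, {"travel": [0, 0, -13.2], "yaw": 0, "hand": 0.4}]}}

```text
t: 18.35
tool_pos: [0.5038, 0.4334, 0.1718]
eef_rot: [0.868, 0.497, 0.004, -0.001]
contact_force: [0.7, 0.3, -0.7]
grip_width: 0.0579
```

Run:
```python
from h import *
plan(0.4524,-0.037,0.165,2); print(env.get_obs()['grip_width'])
```

```text
travel [-43.19  19.33   0.44] yaw 57.6 rows 11.3 8.1 cur [0.5038 0.4334 0.1718] 59.6 q6 now/then -21 -7
0.05787257669106659
```

>>> {"method": "arm_command", "body": {"targets": [{"travel": [-3.6, 1.6, 0], "yaw": 7, "hand": 0.4}, {"travel": [-7.2, 3.2, 0], "yaw": 14, "hand": 0.4}, {"travel": [-10.8, 4.8, 0], "yaw": 21, "hand": 0.4}, {"travel": [-14.4, 6.4, 0], "yaw": 28, "hand": 0.4}, {"travel": [-18, 8, 0], "yaw": 35, "hand": 0.4}]}}

```text
t: 18.77
tool_pos: [0.4797, 0.2349, 0.1641]
eef_rot: [0.978, 0.211, -0.001, 0.0]
contact_force: [1.8, 0.1, -2.5]
grip_width: 0.0577
```

Run:
```python
from h import *
plan(0.4524,-0.037,0.165,2); print(env.get_obs()['grip_width'])
```

```text
travel [-13.69  23.65  -0.08] yaw 22.3 rows 6.6 3.1 cur [0.4797 0.2349 0.1641] 24.3 q6 now/then -1 -7
0.05767685673856252
```

>>> {"method": "arm_command", "body": {"targets": [{"travel": [-1.9, 3.3, 0], "yaw": 5, "hand": 0.4}, {"travel": [-3.8, 6.6, 0], "yaw": 10, "hand": 0.4}, {"travel": [-5.7, 9.9, 0], "yaw": 15, "hand": 0.4}, {"travel": [-7.6, 13.2, 0], "yaw": 20, "hand": 0.4}, {"travel": [-9.6, 16.5, 0], "yaw": 22, "hand": 0.4}]}}

```text
t: 19.18
tool_pos: [0.4614, 0.045, 0.1644]
eef_rot: [1.0, 0.021, -0.0, 0.0]
contact_force: [1.2, -0.1, -1.7]
grip_width: 0.0575
```

Run:
```python
from h import *
plan(0.4524,-0.037,0.165,2); print(env.get_obs()['grip_width'])
```

```text
travel [-1.23  8.15 -0.06] yaw 0.4 rows 2.0 0.0 cur [0.4614 0.045  0.1644] 2.4 q6 now/then 0 -7
0.05754138482491303
```

>>> {"method": "arm_command", "body": {"targets": [{"travel": [-0.5, 3.5, 0], "yaw": 0, "hand": 0.4}, {"travel": [-1.1, 7.4, 0], "yaw": 0, "hand": 0.4}, {"travel": [-1.1, 7.8, 0], "yaw": 0, "hand": 0.4}, {"travel": [-1.1, 7.8, 0], "yaw": 0, "hand": 0.4}, {"travel": [-1.1, 7.8, 0], "yaw": 0, "hand": 0.4}]}}

```text
t: 19.6
tool_pos: [0.4546, -0.0317, 0.1646]
eef_rot: [1.0, 0.022, -0.0, -0.0]
contact_force: [0.1, 1.2, -2.3]
grip_width: 0.0575
```

Run:
```python
from h import *
env.get_image('top');plan(0.4524,-0.037,0.0756,2)
im,d=env.get_image('wrist');cv2.imwrite('pics/w8.png',im); plan(0.4524,-0.037,0.0756,2)
```

```text
travel [-0.26  0.58  8.91] yaw 0.7 rows 2.1 0.1 cur [ 0.4547 -0.0311  0.1647] 2.7 q6 now/then -10 -7
travel [-0.26  0.61  8.92] yaw 0.7 rows 2.1 0.1 cur [ 0.4548 -0.0308  0.1648] 2.7 q6 now/then -10 -7
```

View pics/w8.png

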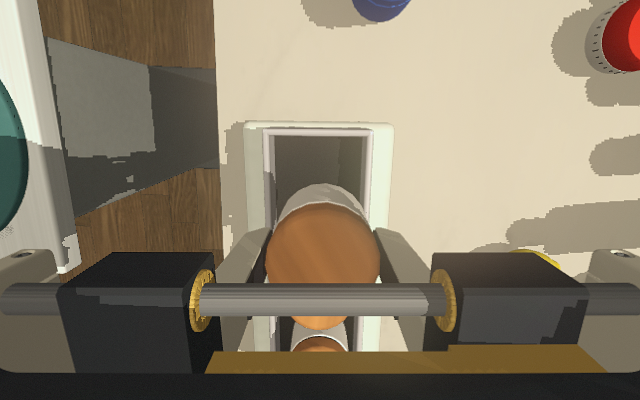

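>>> {"method": "arm_command", "body": {"targets": [{"travel": [-0.2, 0.5, 2.5], "yaw": 0, "hand": 0.4}, {"travel": [-0.2, 0.5, 4.5], "yaw": 0, "hand": 0.4}, {"travel": [-0.2, 0.5, 6.5], "yaw": 0, "hand": 0.4}, {"travel": [-0.2, 0.5, 8.4], "yaw": 0, "hand": 0.4}, {"travel": [-0.2, 0.5, 8.4], "yaw": 0, "hand": 0.4}]}}

```text
t: 20.12
tool_pos: [0.4514, -0.0355, 0.0775]
eef_rot: [1.0, 0.024, -0.002, -0.0]
contact_force: [-0.2, 0.1, -2.8]
grip_width: 0.0577
```

>>> {"method": "arm_command", "body": {"targets": [{"travel": [0, 0, 0.2], "yaw": 0, "hand": 0.4}, {"travel": [0, 0, 0.4], "yaw": 0, "hand": 0.4}, {"travel": [0, 0, 0.4], "yaw": 0, "hand": 0.4}, {"travel": [0, 0, 0.4], "yaw": 0, "hand": 0.4}]}}

```text
t: 20.45
tool_pos: [0.4535, -0.0368, 0.0782]
eef_rot: [1.0, 0.023, 0.001, 0.0]
contact_force: [0.2, -0.3, -1.8]
grip_width: 0.058
```

>>> {"method": "arm_command", "body": {"targets": [{"travel": [0, 0, 0.3], "yaw": 0, "hand": 0.4}, {"travel": [0, 0, 0.3], "yaw": 0, "hand": 0.4}, {"travel": [0, 0, 0.3], "yaw": 0, "hand": 0.8}, {"travel": [0, 0, 0.2], "yaw": 0, "hand": 0.9}, {"travel": [0, 0, 0.1], "yaw": 0, "hand": 1}]}}

```text
t: 20.87
tool_pos: [0.4531, -0.037, 0.0766]
eef_rot: [1.0, 0.023, 0.0, 0.0]
contact_force: [-0.1, 0.1, -0.2]
grip_width: 0.0733
```

>>> {"method": "arm_command", "body": {"targets": [{"travel": [0, 0, 0], "yaw": 0, "hand": 1}, {"travel": [0, 0, -1], "yaw": 0, "hand": 1}, {"travel": [0, 0, -4], "yaw": 0, "hand": 1}, {"travel": [0, 0, -8], "yaw": 0, "hand": 1}, {"travel": [0, 0, -12], "yaw": 0, "hand": 1}]}}

```text
t: 21.28
tool_pos: [0.4523, -0.0369, 0.1981]
eef_rot: [1.0, 0.023, -0.001, -0.0]
contact_force: [0.4, -0.2, 0.1]
grip_width: 0.0931
```

Run:
```python
from h import *
plan(0.425,-0.26,0.23,2)
```

```text
travel [-3.76 22.16 -3.19] yaw 0.6 rows 5.4 0.1 cur [ 0.4523 -0.0369  0.1981] 2.6 q6 now/then -11 -33
```

>>> {"method": "arm_command", "body": {"targets": [{"travel": [0, 4, -2], "yaw": 0.6, "hand": 1}, {"travel": [0, 8, -4], "yaw": 0.6, "hand": 1}, {"travel": [0, 12, -4.2], "yaw": 0.6, "hand": 1}, {"travel": [0, 16, -4.2], "yaw": 0.6, "hand": 1}, {"travel": [0, 20, -4.2], "yaw": 0.6, "hand": 1}]}}

```text
t: 21.7
tool_pos: [0.4619, -0.2381, 0.24]
eef_rot: [1.0, 0.018, 0.001, 0.001]
contact_force: [1.1, 0.8, -0.5]
grip_width: 0.0931
```

>>> {"method": "arm_command", "body": {"targets": [{"travel": [0, 3.5, 0], "yaw": 0, "hand": 1}, {"travel": [0, 5, 0], "yaw": 0, "hand": 1}, {"travel": [0, 5, 0], "yaw": 0, "hand": 1}, {"travel": [0, 5, 0], "yaw": 0, "hand": 1}, {"travel": [0, 5, 0], "yaw": 0, "hand": 1}]}}

```text
t: 22.12
tool_pos: [0.464, -0.2852, 0.2386]
eef_rot: [1.0, 0.018, 0.0, -0.0]
contact_force: [0.0, 0.7, 0.2]
grip_width: 0.0928
```

Run:
```python
from h import *
env.get_image('top'); T=pose(); im,d=env.get_image("wrist"); cv2.imwrite('pics/w9.png',im)
im2,d2=env.get_image("top"); cv2.imwrite('pics/top9.png',im2[180:270,300:520].repeat(3,0).repeat(3,1))
S=np.array([.459,-.226]); a=np.radians(2.0); R=np.array([[np.cos(a),-np.sin(a)],[np.sin(a),np.cos(a)]])
for tag,P,d in(('W',cloud("wrist",d,T),d),('T',cloud("top",d2),d2)):
    L=P.copy(); L[:,:,:2]=(P[:,:,:2]-S)@R
    x,y,z=L[...,0],L[...,1],L[...,2]; ok=(d>0)
    if tag=='W': ok=ok&(np.arange(400)[:,None]<270)
    def bb(n,m):
        q=L[m&ok]*1000
        if len(q)<4: print(n,'few');return
        lo=np.percentile(q,2,0);hi=np.percentile(q,98,0); print(tag,n,len(q),'lo',lo.round(1),'hi',hi.round(1),'c',((lo+hi)/2)[:2].round(1),cv2.minEnclosingCircle(q[:,:2].astype(np.float32)))
    near=(abs(x)<.09)
    bb('plate',near&(z>.044)&(z<.053)&(y<-.05)&(y>-.16))
    bb('knob',near&(z>.110)&(z<.118)&(y<-.05)&(y>-.14))
    for k in(39,114,189): bb('pot%d'%k,near&(z>.098)&(z<.112)&(abs(y-k/1000)<.036))
plan(.4267,-.3213,.075,2); print(env.get_obs()['t'])
```

```text
W plate 2842 lo [ -56.4 -138.8   44.7] hi [ 53.7 -70.7  48.8] c [  -1.4 -104.8] ((-1.4815750122070312, -105.44396209716797), 65.64933013916016)
W knob 413 lo [ -47.2 -103.7  110.3] hi [-25.8 -82.7 114.5] c [-36.5 -93.2] ((-36.89101028442383, -93.3204345703125), 12.350886344909668)
W pot39 3121 lo [-23.7  12.2 100.9] hi [ 27.3  63.  105.8] c [ 1.8 37.6] ((1.7437678575515747, 37.85430145263672), 28.941091537475586)
W pot114 1622 lo [-23.9  85.1  99.8] hi [ 26.1 107.5 106. ] c [ 1.1 96.3] ((1.1065516471862793, 108.6130142211914), 28.495805740356445)
pot189 few
T plate 34 lo [   5.5 -135.1   44.3] hi [ 55.4 -74.5  52.3] c [  30.4 -104.8] ((21.764202117919922, -106.75559997558594), 34.84965133666992)
knob few
T pot39 238 lo [-21.7  14.6  98.6] hi [ 28.9  65.4 109.7] c [ 3.6 40. ] ((2.981501817703247, 40.35419845581055), 29.05862045288086)
T pot114 235 lo [-21.8  90.   98.7] hi [ 27.7 140.3 110.9] c [  2.9 115.1] ((3.450551986694336, 114.86490631103516), 28.615930557250977)
T pot189 239 lo [-21.8 165.6  98.7] hi [ 28.7 216.3 110.3] c [  3.5 191. ] ((3.36653995513916, 190.56588745117188), 28.564739227294922)
travel [-3.89  3.49 16.36] yaw 0.1 rows 4.1 0.0 cur [ 0.4642 -0.2849  0.2386] 2.1 q6 now/then -36 -39
22.2667
```

View pics/w9.png

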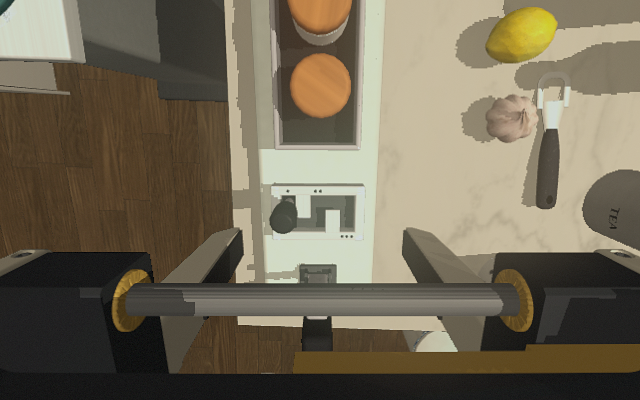

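View pics/top9.png

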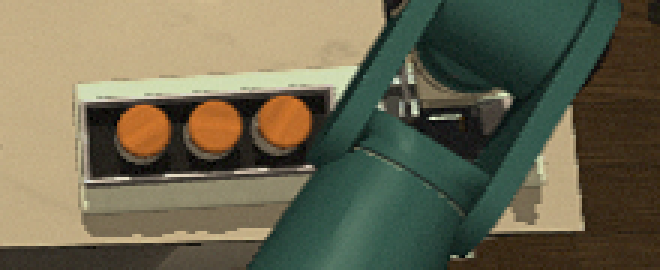

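All three pots stand upright in the tray, with tops at z ≈ 105 mm. In the wrist view the knob is at (284,216), at the one-pip parking end. For a fine gate fix I'll make an orthophoto of the plate.

Run:
```python
from h import *
T=pose(); im=cv2.imread('pics/w9.png'); z=np.load('w2.npz'); 
S=np.array([.459,-.226]); a=np.radians(2.0); R=np.array([[np.cos(a),-np.sin(a)],[np.sin(a),np.cos(a)]])
xs=np.arange(60,-60,-.25); ys=np.arange(-60,-150,-.25)   # rows: x down from +60; cols y from -60 to -150
X,Y=np.meshgrid(xs,ys,indexing='ij'); L=np.stack([X,Y],-1)/1000
W=np.concatenate([L@R.T+S,np.full(L.shape[:2]+(1,),.048)],-1).reshape(-1,3)
out=[]
for n,I,TT in(('wrist',im,T),('wrist',z['im'],z['T'])):
    uv=proj(n,W,TT).astype(np.float32).reshape(L.shape[:2]+(2,)); o=cv2.remap(I,uv[...,0],uv[...,1],cv2.INTER_CUBIC)
    for k in range(-60,61,10): cv2.putText(o,str(k),(0,int((60-k)*4)+4),0,.35,(0,0,255),1); cv2.line(o,(28,int((60-k)*4)),(34,int((60-k)*4)),(0,0,255),1)
    for k in range(-140,-60,10): cv2.line(o,(int((-60-k)*4),0),(int((-60-k)*4),8),(0,0,255),1); cv2.putText(o,str(k),(int((-60-k)*4)-10,20),0,.35,(0,0,255),1)
    out.append(o)
cv2.imwrite('pics/ortho.png',np.hstack(out))
```

```text
(no output)
```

View pics/ortho.png

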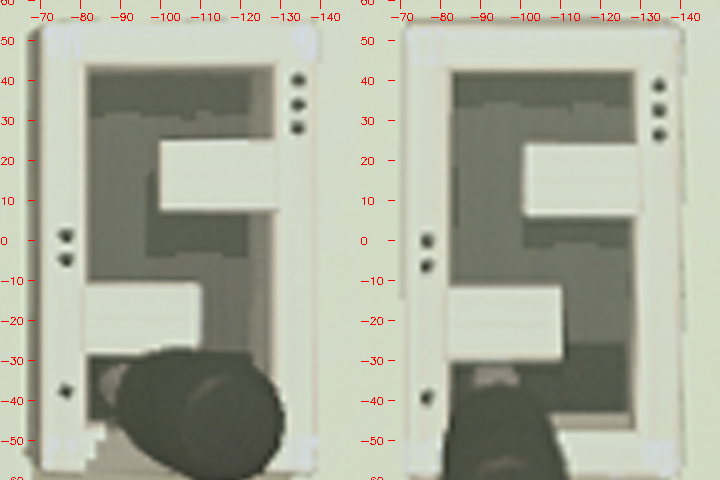

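The slot opening is centred at local (-1.6,-105), and the knob is at about (-36.5,-92). I'll go to the knob with the jaws along x.

Run:
```python
from h import *
plan(.4257,-.3192,.077,2)
```

```text
travel [-3.98  3.28 16.16] yaw 0.1 rows 4.1 0.0 cur [ 0.4642 -0.2849  0.2386] 2.1 q6 now/then -36 -39
```

>>> {"method": "arm_command", "body": {"targets": [{"travel": [-2, 1.6, 1.5], "yaw": 0, "hand": 1}, {"travel": [-3.9, 3.2, 3.5], "yaw": 0, "hand": 1}, {"travel": [-3.9, 3.2, 6.5], "yaw": 0, "hand": 1}, {"travel": [-3.9, 3.2, 9.5], "yaw": 0, "hand": 1}, {"travel": [-3.9, 3.2, 9.5], "yaw": 0, "hand": 1}]}}

```text
t: 22.68
tool_pos: [0.4244, -0.3175, 0.138]
eef_rot: [1.0, 0.018, -0.002, -0.002]
contact_force: [-0.5, 0.2, -0.9]
grip_width: 0.0928
```

>>> {"method": "arm_command", "body": {"targets": [{"travel": [0, 0, 0], "yaw": 0, "hand": 1}, {"travel": [0, 0, 0], "yaw": 0, "hand": 1}, {"travel": [0, 0, 0], "yaw": 0, "hand": 1}]}}

```text
t: 22.93
tool_pos: [0.427, -0.3195, 0.1456]
eef_rot: [1.0, 0.018, 0.001, 0.001]
contact_force: [-0.3, 0.2, -0.2]
grip_width: 0.0929
```

Run:
```python
from h import *
plan(.4257,-.3192,.077,2)
T=pose();im,d=env.get_image('wrist');cv2.imwrite('pics/w10.png',im); P=cloud('wrist',d,T)
S=np.array([.459,-.226]); a=np.radians(2.0); R=np.array([[np.cos(a),-np.sin(a)],[np.sin(a),np.cos(a)]])
L=P.copy(); L[:,:,:2]=(P[:,:,:2]-S)@R
q=L[(L[...,2]>.109)&(L[...,2]<.118)&(abs(L[...,1]+.092)<.025)&(abs(L[...,0]+.036)<.025)&(d>0)]*1000
print(len(q),cv2.minEnclosingCircle(q[:,:2].astype(np.float32)),np.percentile(q,[2,98],axis=0).round(1))
plan(.4257,-.3192,.077,2)
```

```text
travel [-0.14 -0.05  6.86] yaw 0.1 rows 1.6 0.0 cur [ 0.427  -0.3195  0.1456] 2.1 q6 now/then -42 -39
968 ((-37.331844329833984, -93.29031372070312), 12.905863761901855) [[ -48.4 -103.9  109.4]
 [ -26.2  -82.   114.4]]
travel [-0.14 -0.06  6.84] yaw 0.1 rows 1.6 0.0 cur [ 0.4269 -0.3196  0.1454] 2.1 q6 now/then -42 -39
```

View pics/w10.png

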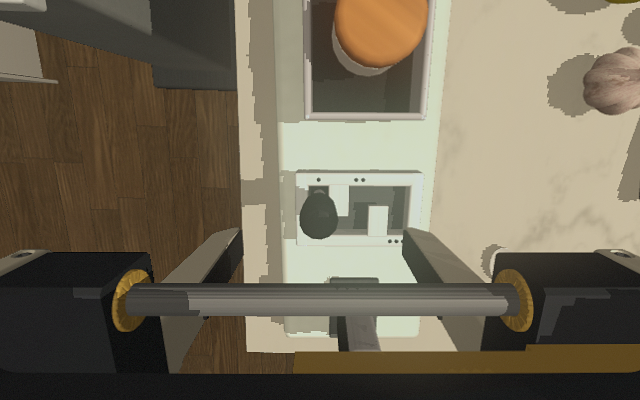

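>>> {"method": "arm_command", "body": {"targets": [{"travel": [-0.2, 0, 2.5], "yaw": 0, "hand": 1}, {"travel": [-0.2, 0, 5], "yaw": 0, "hand": 1}, {"travel": [-0.2, 0, 6.8], "yaw": 0, "hand": 1}, {"travel": [-0.2, 0, 6.8], "yaw": 0, "hand": 1}, {"travel": [-0.2, 0, 6.8], "yaw": 0, "hand": 1}]}}

```text
t: 23.4
tool_pos: [0.4243, -0.3195, 0.076]
eef_rot: [1.0, 0.018, -0.0, -0.0]
contact_force: [-0.6, -1.0, 0.1]
grip_width: 0.0929
```

>>> {"method": "arm_command", "body": {"targets": [{"travel": [0, 0, 0], "yaw": 0, "hand": 0.6}, {"travel": [0, 0, 0], "yaw": 0, "hand": 0.45}, {"travel": [0, 0, 0], "yaw": 0, "hand": 0.45}, {"travel": [0, 0, 0], "yaw": 0, "hand": 0.45}, {"travel": [0, 0, 0], "yaw": 0, "hand": 0.45}], "squeeze": 6}}

```text
t: 23.82
tool_pos: [0.4243, -0.3196, 0.0758]
eef_rot: [1.0, 0.018, 0.0, 0.0]
contact_force: [-0.4, 1.0, -0.7]
grip_width: 0.0642
```

Run:
```python
from h import *
plan(.425,-.3200,.077,2); o=env.get_obs(); print(o['contact_force'],o['grip_width'])
```

```text
travel [ 0.07  0.04 -0.12] yaw 0.0 rows 0.0 0.0 cur [ 0.4243 -0.3196  0.0758] 2.0 q6 now/then -42 -39
[-0.35075213  0.99487985 -0.65645962] 0.06423862975633249
```

>>> {"method": "arm_command", "body": {"targets": [{"travel": [0, 0, 0], "yaw": 0, "hand": 0.2}, {"travel": [0, 0, 0], "yaw": 0, "hand": 0.2}, {"travel": [0, 0, 0], "yaw": 0, "hand": 0.2}, {"travel": [0, 0, 0], "yaw": 0, "hand": 0.2}, {"travel": [0, 0, 0], "yaw": 0, "hand": 0.2}]}}

```text
t: 24.23
tool_pos: [0.4241, -0.3194, 0.0752]
eef_rot: [1.0, 0.018, -0.0, -0.0]
contact_force: [-0.4, 0.5, 0.8]
grip_width: 0.0312
```

>>> {"method": "arm_command", "body": {"targets": [{"travel": [0, 0, 0], "yaw": 0, "hand": 0.2}, {"travel": [0, 0, 0], "yaw": 0, "hand": 0.2}, {"travel": [0, 0, 0], "yaw": 0, "hand": 0.2}]}}

```text
t: 24.48
tool_pos: [0.4241, -0.3195, 0.0752]
eef_rot: [1.0, 0.018, -0.0, -0.0]
contact_force: [0.3, 0.6, -0.9]
grip_width: 0.0274
```

Gripped at 27.4 mm with near-zero side force. First I'll cross the parking lane to the right.

>>> {"method": "arm_command", "body": {"targets": [{"travel": [0, 0.6, 0], "yaw": 0, "hand": 0.2}, {"travel": [0, 1.2, 0], "yaw": 0, "hand": 0.2}, {"travel": [0, 1.8, 0], "yaw": 0, "hand": 0.2}, {"travel": [0, 2.4, 0], "yaw": 0, "hand": 0.2}, {"travel": [0, 2.7, 0], "yaw": 0, "hand": 0.2}]}}

```text
t: 24.9
tool_pos: [0.425, -0.347, 0.075]
eef_rot: [1.0, 0.018, -0.0, -0.001]
contact_force: [-0.1, 9.5, 1.2]
grip_width: 0.0274
```

>>> {"method": "arm_command", "body": {"targets": [{"travel": [0, 0, 0], "yaw": 0, "hand": 0.2}, {"travel": [0, 0, 0], "yaw": 0, "hand": 0.2}, {"travel": [0, 0, 0], "yaw": 0, "hand": 0.2}]}}

```text
t: 25.15
tool_pos: [0.425, -0.3465, 0.0751]
eef_rot: [1.0, 0.018, -0.0, -0.0]
contact_force: [-0.7, 3.1, -1.0]
grip_width: 0.0273
```

```bash
cat >> h.py <<'E'
def loc():
    o=env.get_obs(); S=np.array([.459,-.226]); a=np.radians(2.0); R=np.array([[np.cos(a),-np.sin(a)],[np.sin(a),np.cos(a)]])
    l=(o['tool_pos'][:2]-S)@R*1000; f=o['contact_force'][:2]@R
    print('t',round(o['t'],2),'TCP local mm',l.round(1),'rel gate',(l-[-2.0,-105.9]).round(1),'z',o['tool_pos'][2].round(4),'F local',f.round(1),o['contact_force'][2].round(1),'w',o['grip_width'].round(4))
E
python3 - <<'E'
from h import *
loc(); plan(.4,-.3,.077,2)
im,d=env.get_image('wrist');cv2.imwrite('pics/w11.png',im)
E
```

```text
Traceback (most recent call last):
  File "h.py", line 58, in loc
    print('t',round(o['t'],2),'TCP local mm',l.round(1),'rel gate',(l-[-2.0,-105.9]).round(1),'z',o['tool_pos'][2].round(4),'F local',f.round(1),o['contact_force'][2].round(1),'w',o['grip_width'].round(4))
                                                                                                                                                                                    ^^^^^^^^^^^^^^^^^^^^^
AttributeError: 'float' object has no attribute 'round'
```

```bash
sed -i "s/o\['grip_width'\].round(4)/round(float(o['grip_width']),4)/" h.py
python3 - <<'E'
from h import *
loc()
im,d=env.get_image('wrist');cv2.imwrite('pics/w11.png',im)
E
```

```text
t 25.15 TCP local mm [ -38.2 -119.3] rel gate [-36.2 -13.4] z 0.0751 F local [-0.6  3.2] -1.0 w 0.0273
```

View pics/w11.png

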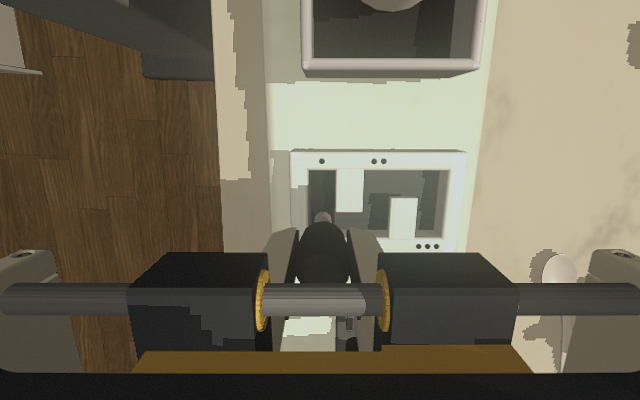

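The stem is now at the right end of lane 1, pixel (322,218). Next, forward 36 mm.

>>> {"method": "arm_command", "body": {"targets": [{"travel": [0.8, -0.05, 0], "yaw": 0, "hand": 0.2}, {"travel": [1.6, -0.05, 0], "yaw": 0, "hand": 0.2}, {"travel": [2.4, -0.05, 0], "yaw": 0, "hand": 0.2}, {"travel": [3.2, -0.05, 0], "yaw": 0, "hand": 0.2}, {"travel": [3.6, -0.05, 0], "yaw": 0, "hand": 0.2}]}}

```text
t: 25.62
tool_pos: [0.4623, -0.3447, 0.0752]
eef_rot: [1.0, 0.018, 0.0, 0.0]
contact_force: [-0.5, -1.3, 0.4]
grip_width: 0.0276
```

>>> {"method": "arm_command", "body": {"targets": [{"travel": [0, 0, 0], "yaw": 0, "hand": 0.2}, {"travel": [0, 0, 0], "yaw": 0, "hand": 0.2}, {"travel": [0, 0, 0], "yaw": 0, "hand": 0.2}]}}

```text
t: 25.87
tool_pos: [0.4611, -0.3447, 0.0752]
eef_rot: [1.0, 0.018, 0.0, 0.0]
contact_force: [1.0, -0.4, -2.3]
grip_width: 0.0276
```

Run:
```python
from h import *
loc()
im,d=env.get_image('wrist');cv2.imwrite('pics/w12.png',im[120:300,200:520].repeat(2,0).repeat(2,1))
```

```text
t 25.87 TCP local mm [  -2.  -118.7] rel gate [ -0.  -12.8] z 0.0752 F local [ 1.  -0.4] -2.3 w 0.0276
```

View pics/w12.png

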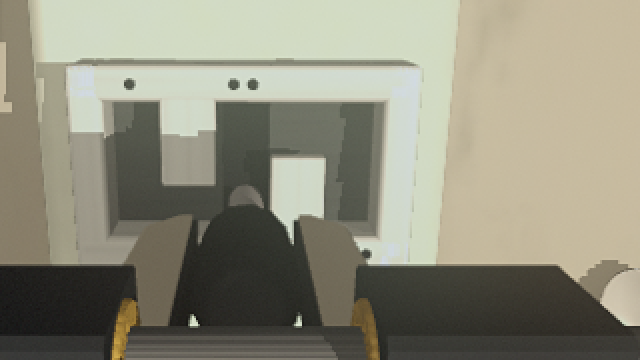

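Now the stem is in the middle lane (crop (245,195)), centred between the tongues. Next, left.

>>> {"method": "arm_command", "body": {"targets": [{"travel": [0, -0.6, 0], "yaw": 0, "hand": 0.2}, {"travel": [0, -1.2, 0], "yaw": 0, "hand": 0.2}, {"travel": [0, -1.8, 0], "yaw": 0, "hand": 0.2}, {"travel": [0, -2.4, 0], "yaw": 0, "hand": 0.2}, {"travel": [0, -2.7, 0], "yaw": 0, "hand": 0.2}]}}

```text
t: 26.33
tool_pos: [0.4599, -0.3167, 0.0752]
eef_rot: [1.0, 0.018, -0.0, -0.0]
contact_force: [0.8, -2.1, -4.1]
grip_width: 0.0274
```

>>> {"method": "arm_command", "body": {"targets": [{"travel": [0, 0, 0], "yaw": 0, "hand": 0.2}, {"travel": [0, 0, 0], "yaw": 0, "hand": 0.2}, {"travel": [0, 0, 0], "yaw": 0, "hand": 0.2}]}}

```text
t: 26.58
tool_pos: [0.46, -0.3175, 0.0752]
eef_rot: [1.0, 0.018, -0.0, -0.0]
contact_force: [-0.6, 2.0, -1.6]
grip_width: 0.0272
```

Run:
```python
from h import *
loc()
im,d=env.get_image('wrist');cv2.imwrite('pics/w13.png',im[120:300,200:520].repeat(2,0).repeat(2,1))
```

```text
t 26.58 TCP local mm [ -2.2 -91.5] rel gate [-0.2 14.4] z 0.0752 F local [-0.5  2. ] -1.6 w 0.0272
```

View pics/w13.png

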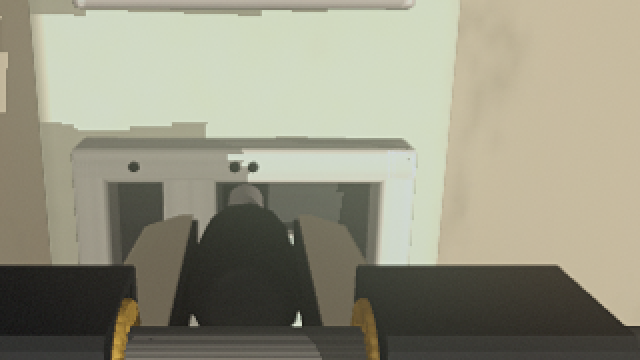

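The stem is at the left end of the middle lane (crop (245,190), beside the two pips). Next, forward to the far lane.

>>> {"method": "arm_command", "body": {"targets": [{"travel": [0.8, 0.1, 0], "yaw": 0, "hand": 0.2}, {"travel": [1.6, 0.1, 0], "yaw": 0, "hand": 0.2}, {"travel": [2.4, 0.1, 0], "yaw": 0, "hand": 0.2}, {"travel": [3.2, 0.1, 0], "yaw": 0, "hand": 0.2}, {"travel": [3.6, 0.1, 0], "yaw": 0, "hand": 0.2}]}}

```text
t: 27.05
tool_pos: [0.4971, -0.3175, 0.0752]
eef_rot: [1.0, 0.018, -0.0, 0.0]
contact_force: [-12.6, 0.0, 6.7]
grip_width: 0.0282
```

>>> {"method": "arm_command", "body": {"targets": [{"travel": [0, 0, 0], "yaw": 0, "hand": 0.2}, {"travel": [0, 0, 0], "yaw": 0, "hand": 0.2}, {"travel": [0, 0, 0], "yaw": 0, "hand": 0.2}]}}

```text
t: 27.3
tool_pos: [0.4962, -0.3175, 0.0753]
eef_rot: [1.0, 0.018, -0.0, 0.0]
contact_force: [-5.9, 0.4, 2.1]
grip_width: 0.0276
```

Run:
```python
from h import *
loc()
im,d=env.get_image('wrist');cv2.imwrite('pics/w14.png',im[120:300,200:520].repeat(2,0).repeat(2,1))
```

```text
t 27.3 TCP local mm [ 34.  -92.7] rel gate [36.  13.2] z 0.0753 F local [-5.9  0.6] 2.1 w 0.0276
```

View pics/w14.png

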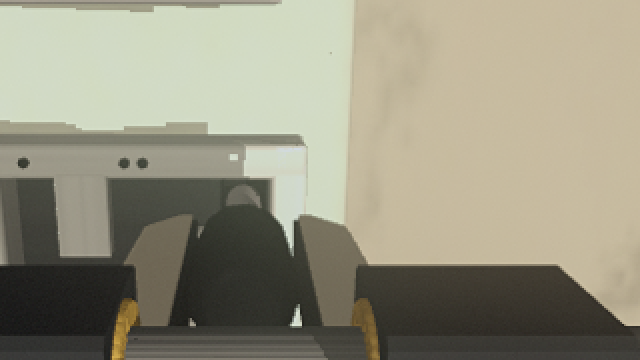

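At the far limit with 6 N of push, so I'll ease back 0.5 mm and go right into the fast slot.

>>> {"method": "arm_command", "body": {"targets": [{"travel": [-0.05, 0.6, 0], "yaw": 0, "hand": 0.2}, {"travel": [-0.05, 1.2, 0], "yaw": 0, "hand": 0.2}, {"travel": [-0.05, 1.8, 0], "yaw": 0, "hand": 0.2}, {"travel": [-0.05, 2.4, 0], "yaw": 0, "hand": 0.2}, {"travel": [-0.05, 2.8, 0], "yaw": 0, "hand": 0.2}]}}

```text
t: 27.77
tool_pos: [0.4967, -0.3459, 0.0751]
eef_rot: [1.0, 0.018, -0.0, -0.0]
contact_force: [-2.3, 8.3, 1.1]
grip_width: 0.0278
```

>>> {"method": "arm_command", "body": {"targets": [{"travel": [0, 0, 0], "yaw": 0, "hand": 0.2}, {"travel": [0, 0, 0], "yaw": 0, "hand": 0.2}, {"travel": [0, 0, 0], "yaw": 0, "hand": 0.2}]}}

```text
t: 28.02
tool_pos: [0.4967, -0.3455, 0.0751]
eef_rot: [1.0, 0.018, -0.0, -0.0]
contact_force: [-3.4, 3.7, 0.4]
grip_width: 0.0274
```

Run:
```python
from h import *
loc()
im,d=env.get_image('wrist');cv2.imwrite('pics/w15.png',im[120:300,200:520].repeat(2,0).repeat(2,1))
```

```text
t 28.02 TCP local mm [  33.5 -120.8] rel gate [ 35.5 -14.9] z 0.0751 F local [-3.2  3.9] 0.4 w 0.0274
```

View pics/w15.png

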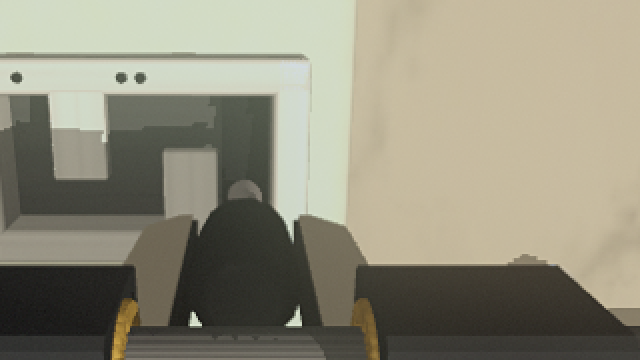

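The lever is in the fast slot, bearing against both end limits. Release and rise.

>>> {"method": "arm_command", "body": {"targets": [{"travel": [0, 0, 0], "yaw": 0, "hand": 0.6}, {"travel": [0, 0, 0], "yaw": 0, "hand": 0.6}, {"travel": [0, 0, 0], "yaw": 0, "hand": 0.6}, {"travel": [0, 0, 0], "yaw": 0, "hand": 0.6}, {"travel": [0, 0, -1], "yaw": 0, "hand": 0.6}]}}

```text
t: 28.48
tool_pos: [0.496, -0.345, 0.0838]
eef_rot: [1.0, 0.018, -0.001, -0.001]
contact_force: [0.0, -0.4, -0.3]
grip_width: 0.0541
```

>>> {"method": "arm_command", "body": {"targets": [{"travel": [0, 0, -2], "yaw": 0, "hand": 0.6}, {"travel": [0, 0, -5], "yaw": 0, "hand": 0.6}, {"travel": [0, 0, -9], "yaw": 0, "hand": 0.6}, {"travel": [0, 0, -13], "yaw": 0, "hand": 0.6}, {"travel": [0, 0, -14], "yaw": 0, "hand": 0.6}]}}

```text
t: 28.9
tool_pos: [0.4976, -0.3462, 0.2332]
eef_rot: [1.0, 0.018, 0.003, 0.003]
contact_force: [1.1, 0.0, 0.8]
grip_width: 0.0557
```

Run:
```python
from h import *
loc(); plan(0.50,-0.42,0.24,-88)
```

```text
t 28.9 TCP local mm [  34.4 -121.4] rel gate [ 36.4 -15.5] z 0.2332 F local [ 1.1 -0. ] 0.8 w 0.0557
travel [-0.02  7.39 -0.64] yaw 90.0 rows 1.8 12.6 cur [ 0.4976 -0.3462  0.2332] 2.0 q6 now/then -39 48
```

>>> {"method": "arm_command", "body": {"targets": [{"travel": [0, 1.5, 0], "yaw": 7.1, "hand": 0.75}, {"travel": [0, 3, 0], "yaw": 14.2, "hand": 0.75}, {"travel": [0, 4.5, 0], "yaw": 21.3, "hand": 0.75}, {"travel": [0, 6, 0], "yaw": 28.4, "hand": 0.75}, {"travel": [0, 7.4, 0], "yaw": 35.5, "hand": 0.75}]}}

```text
t: 29.32
tool_pos: [0.4992, -0.4202, 0.226]
eef_rot: [0.957, -0.291, 0.0, 0.0]
contact_force: [-0.2, -0.1, -0.0]
grip_width: 0.0698
```

>>> {"method": "arm_command", "body": {"targets": [{"travel": [0, 0, 0], "yaw": 7.1, "hand": 0.75}, {"travel": [0, 0, 0], "yaw": 14.2, "hand": 0.75}, {"travel": [0, 0, 0], "yaw": 21.3, "hand": 0.75}, {"travel": [0, 0, 0], "yaw": 28.4, "hand": 0.75}, {"travel": [0, 0, 0], "yaw": 35.5, "hand": 0.75}]}}

```text
t: 29.73
tool_pos: [0.4992, -0.4194, 0.2259]
eef_rot: [0.823, -0.569, 0.0, 0.0]
contact_force: [-0.0, -0.2, -0.2]
grip_width: 0.0698
```

>>> {"method": "arm_command", "body": {"targets": [{"travel": [0, 0, 0], "yaw": 7.1, "hand": 0.75}, {"travel": [0, 0, 0], "yaw": 14.2, "hand": 0.75}, {"travel": [0, 0, 0], "yaw": 19, "hand": 0.75}, {"travel": [0, 0, 0], "yaw": 19, "hand": 0.75}, {"travel": [0, 0, 0], "yaw": 19, "hand": 0.75}]}}

```text
t: 30.15
tool_pos: [0.4992, -0.4194, 0.2257]
eef_rot: [0.721, -0.693, 0.0, 0.0]
contact_force: [-0.2, 1.2, 0.1]
grip_width: 0.0699
```

Run:
```python
from h import *
loc(); T=pose(); im,d=env.get_image('wrist');cv2.imwrite('pics/w16.png',im); P=cloud('wrist',d,T)
S=np.array([.459,-.226]); a=np.radians(2.0); R=np.array([[np.cos(a),-np.sin(a)],[np.sin(a),np.cos(a)]])
L=P.copy(); L[:,:,:2]=(P[:,:,:2]-S)@R
x,y,z=L[...,0],L[...,1],L[...,2]; ok=(d>0)&(abs(x)<.09)&(np.arange(400)[:,None]<265)
def bb(n,m):
    q=L[m&ok]*1000
    if len(q)<4: print(n,'few');return
    lo=np.percentile(q,2,0);hi=np.percentile(q,98,0); print(n,len(q),'lo',lo.round(1),'hi',hi.round(1),'c',((lo+hi)/2)[:2].round(1))
bb('grip',(z>.127)&(z<.134)&(y<-.2)); bb('trig',(z>.121)&(z<.127)&(y>-.21)&(y<-.16)); bb('trig100',(z>.095)&(z<.105)&(y>-.21)&(y<-.16)); bb('trig115',(z>.112)&(z<.118)&(y>-.21)&(y<-.16))
bb('knob',(z>.11)&(z<.118)&(y>-.15))
for nm in('grip','trigger_pad'):
    for r in env.look_for(nm,'wrist')[:2]: print(nm,round(r['conf'],2),np.round(r['extent']))
plan(0.466,-0.447,0.2,-88)
```

```text
t 30.15 TCP local mm [  33.5 -194.7] rel gate [ 35.5 -88.8] z 0.2257 F local [-0.2  1.2] 0.1 w 0.0699
grip 733 lo [ -16.3 -241.2  127.1] hi [  12.8 -219.9  130.4] c [  -1.7 -230.6]
trig 210 lo [ -12.5 -199.   121.4] hi [   9.1 -190.6  125. ] c [  -1.7 -194.8]
trig100 32 lo [   6.7 -199.2   95.2] hi [  10.  -190.1  104.7] c [   8.4 -194.7]
trig115 20 lo [   7.5 -199.   112.5] hi [  10.2 -190.8  117.6] c [   8.9 -194.9]
knob 492 lo [  24.3 -131.   110.1] hi [  45.4 -109.6  114.5] c [  34.8 -120.3]
grip 0.78 [  0. 142. 375. 259.]
trigger_pad 0.85 [316. 201. 329. 245.]
trigger_pad 0.74 [  0. 140. 376. 260.]
travel [2.64 3.43 2.54] yaw 0.2 rows 1.2 0.0 cur [ 0.4992 -0.4193  0.2254] -87.8 q6 now/then 46 44
```

View pics/w16.png

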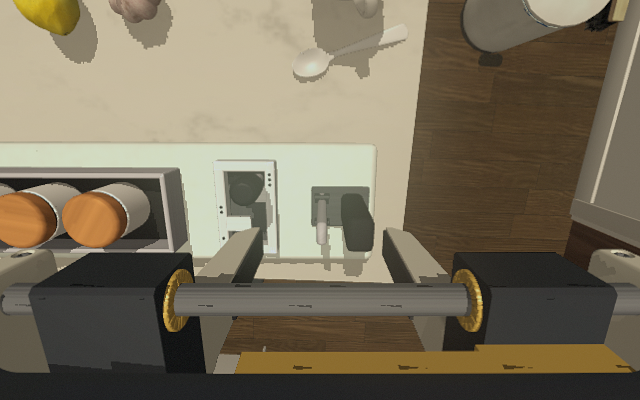

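The lever is confirmed in the fast slot: knob at rel. gate (36.8,-14.4), pixel (245,187). The trigger is at (322,218) and the grip at (357,220). I'll centre the jaws where the squeezed pair will be.

Run:
```python
from h import *
plan(0.4651,-0.4485,0.081,-88)
```

```text
travel [ 2.78  3.52 14.44] yaw 0.2 rows 3.6 0.0 cur [ 0.4992 -0.4193  0.2254] -87.8 q6 now/then 46 44
```

>>> {"method": "arm_command", "body": {"targets": [{"travel": [1.4, 1.8, 0.5], "yaw": 0, "hand": 0.92}, {"travel": [2.8, 3.5, 1.5], "yaw": 0, "hand": 0.92}, {"travel": [2.8, 3.5, 3], "yaw": 0, "hand": 0.92}, {"travel": [2.8, 3.5, 4.5], "yaw": 0, "hand": 0.92}, {"travel": [2.8, 3.5, 4.5], "yaw": 0, "hand": 0.92}]}}

```text
t: 30.72
tool_pos: [0.4647, -0.4476, 0.1764]
eef_rot: [0.72, -0.694, -0.002, -0.0]
contact_force: [0.2, -0.1, -0.7]
grip_width: 0.0851
```

>>> {"method": "arm_command", "body": {"targets": [{"travel": [0, 0, 0], "yaw": 0, "hand": 0.92}, {"travel": [0, 0, 0], "yaw": 0, "hand": 0.92}, {"travel": [0, 0, 0], "yaw": 0, "hand": 0.92}]}}

```text
t: 30.97
tool_pos: [0.4659, -0.4484, 0.1811]
eef_rot: [0.72, -0.694, 0.001, -0.0]
contact_force: [-0.6, 1.0, -0.4]
grip_width: 0.0856
```

Run:
```python
from h import *
loc(); plan(0.4651,-0.4485,0.081,-88)
```

```text
t 30.97 TCP local mm [  -0.9 -222.5] rel gate [   1.1 -116.6] z 0.1811 F local [-0.6  1.1] -0.4 w 0.0856
travel [ 0.    0.09 10.01] yaw 0.1 rows 2.4 0.0 cur [ 0.4659 -0.4484  0.1811] -87.9 q6 now/then 42 44
```

>>> {"method": "arm_command", "body": {"targets": [{"travel": [0, 0.1, 2.5], "yaw": 0, "hand": 0.92}, {"travel": [0, 0.1, 5], "yaw": 0, "hand": 0.92}, {"travel": [0, 0.1, 7.5], "yaw": 0, "hand": 0.92}, {"travel": [0, 0.1, 9.8], "yaw": 0, "hand": 0.92}, {"travel": [0, 0.1, 9.9], "yaw": 0, "hand": 0.92}]}}

```text
t: 31.38
tool_pos: [0.4633, -0.4472, 0.0772]
eef_rot: [0.72, -0.694, -0.003, -0.0]
contact_force: [-0.9, 0.9, -0.6]
grip_width: 0.0856
```

>>> {"method": "arm_command", "body": {"targets": [{"travel": [0, 0, 0], "yaw": 0, "hand": 0.92}, {"travel": [0, 0, 0], "yaw": 0, "hand": 0.92}]}}

```text
t: 31.55
tool_pos: [0.4649, -0.449, 0.0832]
eef_rot: [0.72, -0.694, 0.001, 0.0]
contact_force: [0.3, -0.9, 0.4]
grip_width: 0.0856
```

Run:
```python
from h import *
loc(); plan(0.4651,-0.4485,0.081,-88); im,d=env.get_image('wrist');cv2.imwrite('pics/w17.png',im)
```

```text
t 31.55 TCP local mm [  -1.9 -223.1] rel gate [ 1.000e-01 -1.172e+02] z 0.0832 F local [ 0.2 -0.9] 0.4 w 0.0856
travel [-0.05 -0.02  0.22] yaw 0.1 rows 0.1 0.0 cur [ 0.4649 -0.449   0.0832] -87.9 q6 now/then 42 44
```

View pics/w17.png

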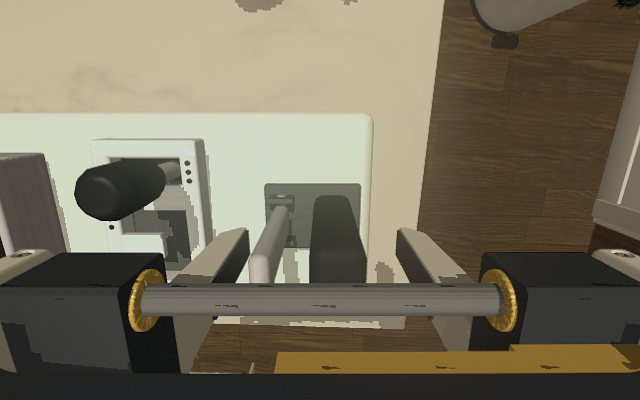

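The trigger (265,240) and grip (335,230) lie between the open fingers, and the knob is clear. Squeeze now.

>>> {"method": "arm_command", "body": {"targets": [{"travel": [0, 0, 0.1], "yaw": 0, "hand": 0.3}, {"travel": [0, 0, 0.1], "yaw": 0, "hand": 0.3}, {"travel": [0, 0, 0.1], "yaw": 0, "hand": 0.3}, {"travel": [0, 0, 0.1], "yaw": 0, "hand": 0.3}, {"travel": [0, 0, 0.1], "yaw": 0, "hand": 0.3}], "squeeze": 25}}

```text
t: 32.02
tool_pos: [0.4644, -0.4479, 0.0809]
eef_rot: [0.72, -0.694, -0.0, -0.001]
contact_force: [-1.4, 9.7, 8.6]
grip_width: 0.0572
```

>>> {"method": "arm_command", "body": {"targets": [{"travel": [0, 0, 0], "yaw": 0, "hand": 0.3}, {"travel": [0, 0, 0], "yaw": 0, "hand": 0.3}, {"travel": [0, 0, 0], "yaw": 0, "hand": 0.3}, {"travel": [0, 0, 0], "yaw": 0, "hand": 0.3}]}}

```text
t: 32.35
tool_pos: [0.4644, -0.4464, 0.0806]
eef_rot: [0.72, -0.694, -0.002, -0.001]
contact_force: [-3.6, 18.9, 11.3]
grip_width: 0.0445
```

>>> {"method": "arm_command", "body": {"targets": [{"travel": [0, 0, 0], "yaw": 0, "hand": 0.3}, {"travel": [0, 0, 0], "yaw": 0, "hand": 0.3}, {"travel": [0, 0, 0], "yaw": 0, "hand": 0.3}]}}

```text
t: 32.6
tool_pos: [0.4644, -0.4464, 0.0806]
eef_rot: [0.72, -0.694, -0.002, -0.001]
contact_force: [-3.6, 18.9, 11.4]
grip_width: 0.0443
```

Run:
```python
from h import *
T=pose(); im,d=env.get_image('wrist');cv2.imwrite('pics/w18.png',im); loc()
P=cloud('wrist',d,T)
S=np.array([.459,-.226]); a=np.radians(2.0); R=np.array([[np.cos(a),-np.sin(a)],[np.sin(a),np.cos(a)]])
L=P.copy(); L[:,:,:2]=(P[:,:,:2]-S)@R*1000; L[...,2]*=1000
# trigger: cols by row in front face x>0
for lo in (60,75,90,105,118):
    m=(d>0)&(L[...,2]>lo)&(L[...,2]<lo+8)&(abs(L[...,0]-8)<7)&(L[...,1]<-175)&(L[...,1]>-222)&(np.arange(400)[:,None]<285)
    q=L[m]; print(lo,len(q),np.percentile(q,[2,50,98],axis=0).round(1).tolist() if len(q) else '')
```

```text
t 32.65 TCP local mm [  -2.3 -220.5] rel gate [  -0.3 -114.6] z 0.0806 F local [-2.4 18.7] 10.1 w 0.0448
60 96 [[2.7, -221.5, 60.3], [9.4, -200.4, 64.0], [13.8, -193.9, 67.7]]
75 137 [[5.9, -221.6, 75.4], [9.3, -202.3, 80.1], [14.0, -193.1, 82.9]]
90 329 [[2.7, -221.1, 90.2], [7.7, -199.1, 94.0], [13.6, -185.7, 97.8]]
105 448 [[2.4, -221.2, 105.2], [7.7, -199.0, 109.1], [13.7, -184.8, 112.9]]
118 885 [[1.3, -220.8, 118.2], [7.3, -209.2, 121.8], [13.5, -184.8, 125.7]]
```

View pics/w18.png

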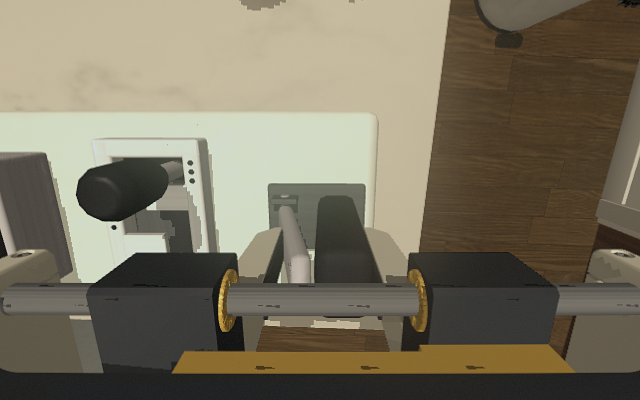

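The trigger leans onto the grip (top at about (305,275)). I'll raise the squeeze a little to see whether the width still changes, while holding.

>>> {"method": "arm_command", "body": {"targets": [{"travel": [0.1, 0, 0], "yaw": 0, "hand": 0.3}, {"travel": [0.1, 0, 0], "yaw": 0, "hand": 0.3}, {"travel": [0.1, 0, 0], "yaw": 0, "hand": 0.3}, {"travel": [0.1, 0, 0], "yaw": 0, "hand": 0.3}], "squeeze": 36}}

```text
t: 32.98
tool_pos: [0.4644, -0.4466, 0.0806]
eef_rot: [0.72, -0.694, -0.003, -0.002]
contact_force: [-4.7, 27.0, 14.0]
grip_width: 0.044
```

More force made no change in width (44.0 mm), so the trigger is home. I'll hold briefly, then let it go.

>>> {"method": "arm_command", "body": {"targets": [{"travel": [0, 0, 0], "yaw": 0, "hand": 0.3}, {"travel": [0, 0, 0], "yaw": 0, "hand": 0.3}, {"travel": [0, 0, 0], "yaw": 0, "hand": 0.3}, {"travel": [0, 0, 0], "yaw": 0, "hand": 0.3}]}}

```text
t: 33.32
tool_pos: [0.4644, -0.4466, 0.0806]
eef_rot: [0.72, -0.694, -0.003, -0.002]
contact_force: [-5.0, 26.7, 13.4]
grip_width: 0.0443
```

>>> {"method": "arm_command", "body": {"targets": [{"travel": [0, 0, 0], "yaw": 0, "hand": 0.92}, {"travel": [0, 0, 0], "yaw": 0, "hand": 0.92}, {"travel": [0, 0, 0], "yaw": 0, "hand": 0.92}, {"travel": [0, 0, 0], "yaw": 0, "hand": 0.92}, {"travel": [0, 0, 0], "yaw": 0, "hand": 0.92}]}}

```text
t: 33.73
tool_pos: [0.4644, -0.4493, 0.0806]
eef_rot: [0.72, -0.694, -0.0, -0.0]
contact_force: [0.3, 0.3, -0.9]
grip_width: 0.0727
```

>>> {"method": "arm_command", "body": {"targets": [{"travel": [0, 0, 0], "yaw": 0, "hand": 0.92}, {"travel": [0, 0, 0], "yaw": 0, "hand": 0.92}, {"travel": [0, 0, 0], "yaw": 0, "hand": 0.92}]}}

```text
t: 33.98
tool_pos: [0.4642, -0.4497, 0.0802]
eef_rot: [0.72, -0.694, 0.0, 0.0]
contact_force: [0.6, -0.3, 0.1]
grip_width: 0.0851
```

Run:
```python
from h import *
im,d=env.get_image('wrist');cv2.imwrite('pics/w19.png',im); loc()
```

```text
t 34.03 TCP local mm [  -2.6 -223.7] rel gate [  -0.6 -117.8] z 0.0802 F local [-0.7 -0.3] -0.1 w 0.0854
```

View pics/w19.png

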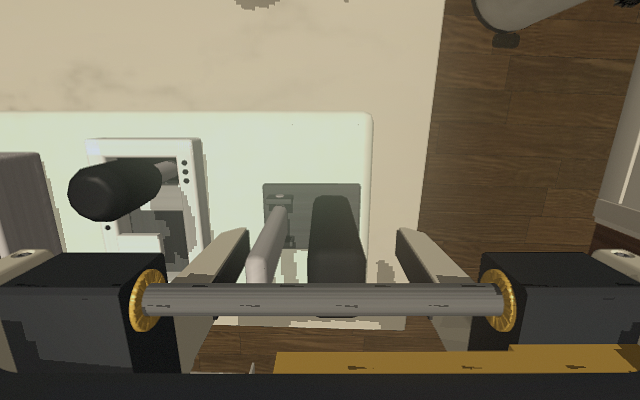

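The trigger has sprung back to (262,245). Now rise and turn for the knob.

>>> {"method": "arm_command", "body": {"targets": [{"travel": [0, 0, -3], "yaw": 0, "hand": 0.92}, {"travel": [0, 0, -6.5], "yaw": 0, "hand": 0.92}, {"travel": [0, 0, -10], "yaw": 0, "hand": 0.92}, {"travel": [0, 0, -13], "yaw": 0, "hand": 0.92}, {"travel": [0, 0, -14], "yaw": 0, "hand": 0.92}]}}

```text
t: 34.45
tool_pos: [0.4649, -0.4504, 0.2257]
eef_rot: [0.72, -0.694, 0.003, 0.0]
contact_force: [0.3, -0.9, 0.3]
grip_width: 0.0855
```

>>> {"method": "arm_command", "body": {"targets": [{"travel": [-2.5, -0.6, 0], "yaw": -7.1, "hand": 0.92}, {"travel": [-5, -1.2, 0], "yaw": -14.2, "hand": 0.92}, {"travel": [-7.5, -1.8, 0], "yaw": -21.3, "hand": 0.92}, {"travel": [-10, -2.4, 0], "yaw": -28.4, "hand": 0.92}, {"travel": [-11, -3, 0], "yaw": -35.5, "hand": 0.92}]}}

```text
t: 34.87
tool_pos: [0.4904, -0.3363, 0.2201]
eef_rot: [0.899, -0.439, -0.0, -0.0]
contact_force: [-0.0, 0.3, 0.2]
grip_width: 0.0855
```

>>> {"method": "arm_command", "body": {"targets": [{"travel": [0, 0, 0], "yaw": -7.1, "hand": 0.92}, {"travel": [0, 0, 0], "yaw": -14.2, "hand": 0.92}, {"travel": [0, 0, 0], "yaw": -21.3, "hand": 0.92}, {"travel": [0, 0, 0], "yaw": -28.4, "hand": 0.92}, {"travel": [0, 0, 0], "yaw": -35.5, "hand": 0.92}]}}

```text
t: 35.28
tool_pos: [0.4903, -0.3386, 0.2197]
eef_rot: [0.99, -0.144, -0.0, -0.0]
contact_force: [0.7, 0.2, -0.2]
grip_width: 0.0857
```

>>> {"method": "arm_command", "body": {"targets": [{"travel": [0, 0, 0], "yaw": -7.1, "hand": 0.92}, {"travel": [0, 0, 0], "yaw": -14.2, "hand": 0.92}, {"travel": [0, 0, 0], "yaw": -18.9, "hand": 0.92}, {"travel": [0, 0, 0], "yaw": -18.9, "hand": 0.92}, {"travel": [0, 0, 0], "yaw": -18.9, "hand": 0.92}]}}

```text
t: 35.7
tool_pos: [0.4902, -0.3386, 0.2198]
eef_rot: [1.0, 0.015, -0.0, -0.0]
contact_force: [-0.4, 0.0, 0.3]
grip_width: 0.0851
```

Run:
```python
from h import *
loc(); T=pose();im,d=env.get_image('wrist');cv2.imwrite('pics/w20.png',im); P=cloud('wrist',d,T)
S=np.array([.459,-.226]); a=np.radians(2.0); R=np.array([[np.cos(a),-np.sin(a)],[np.sin(a),np.cos(a)]])
L=P.copy(); L[:,:,:2]=(P[:,:,:2]-S)@R
q=L[(L[...,2]>.109)&(L[...,2]<.118)&(abs(L[...,1]+.12)<.025)&(abs(L[...,0]-.036)<.025)&(d>0)&(np.arange(400)[:,None]<270)]*1000
if len(q): print(len(q),cv2.minEnclosingCircle(q[:,:2].astype(np.float32)),np.percentile(q,[2,98],axis=0).round(1))
w=R@np.array([.034,-.1198])+S; print(w); plan(w[0],w[1],.0755,2)
```

```text
t 35.7 TCP local mm [  27.3 -113.6] rel gate [29.3 -7.7] z 0.2198 F local [-0.4  0.1] 0.3 w 0.0851
547 ((33.87042999267578, -118.9800796508789), 12.89326286315918) [[  23.1 -129.9  109.3]
 [  45.3 -107.7  114.5]]
[ 0.49716025 -0.34454044]
travel [ 0.67  0.62 14.44] yaw -0.3 rows 3.5 0.0 cur [ 0.4903 -0.3386  0.2199] 1.7 q6 now/then -39 -37
```

View pics/w20.png

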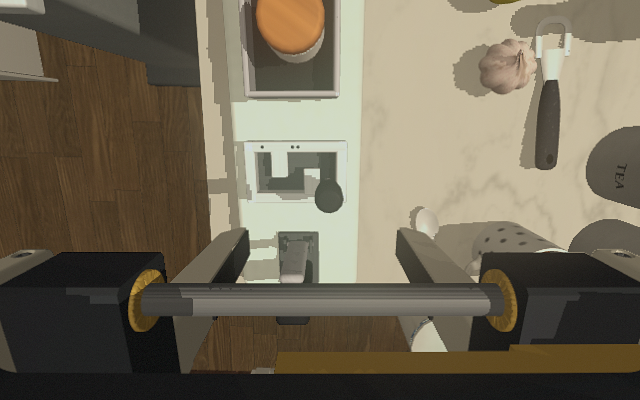

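The knob is still in the fast slot (329,196). Descend onto it.

>>> {"method": "arm_command", "body": {"targets": [{"travel": [0.7, 0.6, 2], "yaw": 0, "hand": 0.92}, {"travel": [0.7, 0.6, 5], "yaw": 0, "hand": 0.92}, {"travel": [0.7, 0.6, 8], "yaw": 0, "hand": 0.92}, {"travel": [0.7, 0.6, 8], "yaw": 0, "hand": 0.92}, {"travel": [0.7, 0.6, 8], "yaw": 0, "hand": 0.92}], "squeeze": 6}}

```text
t: 36.17
tool_pos: [0.497, -0.344, 0.1395]
eef_rot: [1.0, 0.016, -0.001, -0.001]
contact_force: [0.1, 0.1, 1.4]
grip_width: 0.0859
```

Run:
```python
from h import *
loc(); plan(.4971,-.3443,.0755,2)
```

```text
t 36.17 TCP local mm [  33.9 -119.3] rel gate [ 35.9 -13.4] z 0.1395 F local [0.1 0.1] 1.4 w 0.0859
travel [0.02 0.04 6.4 ] yaw -0.2 rows 1.5 0.0 cur [ 0.497  -0.344   0.1395] 1.8 q6 now/then -39 -37
```

>>> {"method": "arm_command", "body": {"targets": [{"travel": [0, 0, 2.5], "yaw": 0, "hand": 0.92}, {"travel": [0, 0, 5], "yaw": 0, "hand": 0.92}, {"travel": [0, 0, 6.4], "yaw": 0, "hand": 0.92}, {"travel": [0, 0, 6.4], "yaw": 0, "hand": 0.92}, {"travel": [0, 0, 6.4], "yaw": 0, "hand": 0.6}]}}

```text
t: 36.58
tool_pos: [0.4978, -0.3446, 0.0775]
eef_rot: [1.0, 0.017, 0.0, 0.0]
contact_force: [-0.1, -0.4, 1.1]
grip_width: 0.0826
```

Run:
```python
from h import *
loc(); plan(.4971,-.3443,.0755,2)
```

```text
t 36.58 TCP local mm [  34.7 -119.9] rel gate [ 36.7 -14. ] z 0.0775 F local [-0.1 -0.4] 1.1 w 0.0826
travel [-0.07 -0.03  0.2 ] yaw -0.1 rows 0.1 0.0 cur [ 0.4978 -0.3446  0.0775] 1.9 q6 now/then -39 -37
```

>>> {"method": "arm_command", "body": {"targets": [{"travel": [0, 0, 0], "yaw": 0, "hand": 0.2}, {"travel": [0, 0, 0], "yaw": 0, "hand": 0.2}, {"travel": [0, 0, 0], "yaw": 0, "hand": 0.2}, {"travel": [0, 0, 0], "yaw": 0, "hand": 0.2}, {"travel": [0, 0, 0], "yaw": 0, "hand": 0.2}]}}

```text
t: 37.0
tool_pos: [0.4977, -0.3445, 0.0767]
eef_rot: [1.0, 0.017, 0.0, 0.0]
contact_force: [-0.2, -0.1, 0.5]
grip_width: 0.0501
```

>>> {"method": "arm_command", "body": {"targets": [{"travel": [0, 0, 0], "yaw": 0, "hand": 0.2}, {"travel": [0, 0, 0], "yaw": 0, "hand": 0.2}, {"travel": [0, 0, 0], "yaw": 0, "hand": 0.2}, {"travel": [0, 0, 0], "yaw": 0, "hand": 0.2}, {"travel": [0, 0, 0], "yaw": 0, "hand": 0.2}]}}

```text
t: 37.42
tool_pos: [0.497, -0.3445, 0.0762]
eef_rot: [1.0, 0.017, -0.001, -0.0]
contact_force: [-5.5, -0.3, 2.7]
grip_width: 0.0274
```

Run:
```python
from h import *
loc(); plan(.4971,-.3443,.0755,2)
```

```text
t 37.42 TCP local mm [  33.8 -119.7] rel gate [ 35.8 -13.8] z 0.0762 F local [-5.5 -0.1] 2.7 w 0.0274
travel [ 0.01 -0.01  0.07] yaw -0.1 rows 0.0 0.0 cur [ 0.497  -0.3445  0.0762] 1.9 q6 now/then -39 -37
```

>>> {"method": "arm_command", "body": {"targets": [{"travel": [-0.1, -0.6, 0], "yaw": 0, "hand": 0.2}, {"travel": [-0.1, -1.2, 0], "yaw": 0, "hand": 0.2}, {"travel": [-0.1, -1.8, 0], "yaw": 0, "hand": 0.2}, {"travel": [-0.1, -2.4, 0], "yaw": 0, "hand": 0.2}, {"travel": [-0.1, -2.7, 0], "yaw": 0, "hand": 0.2}]}}

```text
t: 37.83
tool_pos: [0.4956, -0.3165, 0.0763]
eef_rot: [1.0, 0.017, 0.0, -0.0]
contact_force: [-0.9, -1.9, 0.7]
grip_width: 0.0277
```

>>> {"method": "arm_command", "body": {"targets": [{"travel": [0, 0, 0], "yaw": 0, "hand": 0.2}, {"travel": [0, 0, 0], "yaw": 0, "hand": 0.2}, {"travel": [0, 0, 0], "yaw": 0, "hand": 0.2}]}}

```text
t: 38.08
tool_pos: [0.4957, -0.3173, 0.0762]
eef_rot: [1.0, 0.017, 0.0, -0.0]
contact_force: [-1.3, 0.5, 2.4]
grip_width: 0.0276
```

Run:
```python
from h import *
loc(); im,d=env.get_image('wrist');cv2.imwrite('pics/w21.png',im[120:300,200:520].repeat(2,0).repeat(2,1))
```

```text
t 38.08 TCP local mm [ 33.4 -92.5] rel gate [35.4 13.4] z 0.0762 F local [-1.3  0.5] 2.4 w 0.0276
```

View pics/w21.png

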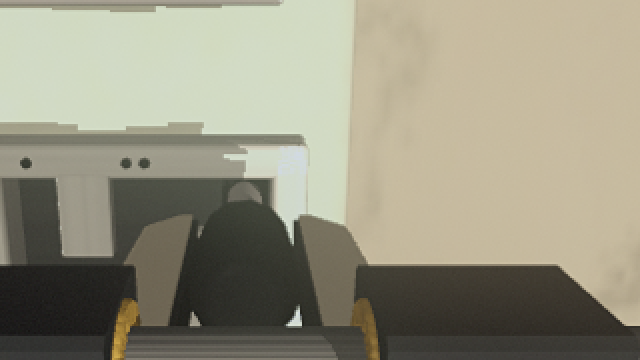

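The stem is at the left end of the far lane (crop (245,190)). Next, back 35.5 mm to the middle lane.

>>> {"method": "arm_command", "body": {"targets": [{"travel": [-0.8, 0, 0], "yaw": 0, "hand": 0.2}, {"travel": [-1.6, 0, 0], "yaw": 0, "hand": 0.2}, {"travel": [-2.4, 0, 0], "yaw": 0, "hand": 0.2}, {"travel": [-3.2, 0, 0], "yaw": 0, "hand": 0.2}, {"travel": [-3.5, 0, 0], "yaw": 0, "hand": 0.2}]}}

```text
t: 38.55
tool_pos: [0.4594, -0.3187, 0.0763]
eef_rot: [1.0, 0.017, 0.0, 0.0]
contact_force: [0.9, 1.0, 0.7]
grip_width: 0.0277
```

>>> {"method": "arm_command", "body": {"targets": [{"travel": [0, 0, 0], "yaw": 0, "hand": 0.2}, {"travel": [0, 0, 0], "yaw": 0, "hand": 0.2}, {"travel": [0, 0, 0], "yaw": 0, "hand": 0.2}]}}

```text
t: 38.8
tool_pos: [0.4606, -0.3186, 0.0762]
eef_rot: [1.0, 0.017, -0.0, 0.0]
contact_force: [-0.4, 1.3, 3.2]
grip_width: 0.0279
```

Run:
```python
from h import *
loc(); im,d=env.get_image('wrist');cv2.imwrite('pics/w22.png',im[120:300,200:520].repeat(2,0).repeat(2,1))
```

```text
t 38.8 TCP local mm [ -1.7 -92.6] rel gate [ 0.3 13.3] z 0.0762 F local [-0.3  1.3] 3.2 w 0.0279
```

View pics/w22.png

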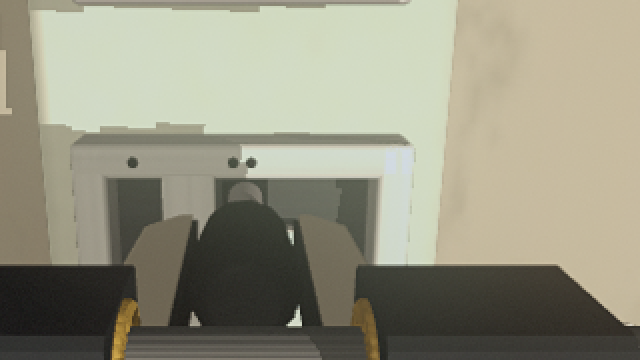

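The stem sits in the middle lane at the left (crop (245,190)). Next, right.

>>> {"method": "arm_command", "body": {"targets": [{"travel": [0, 0.6, 0], "yaw": 0, "hand": 0.2}, {"travel": [0, 1.2, 0], "yaw": 0, "hand": 0.2}, {"travel": [0, 1.8, 0], "yaw": 0, "hand": 0.2}, {"travel": [0, 2.4, 0], "yaw": 0, "hand": 0.2}, {"travel": [0, 2.7, 0], "yaw": 0, "hand": 0.2}]}}

```text
t: 39.27
tool_pos: [0.4616, -0.3465, 0.0761]
eef_rot: [1.0, 0.017, 0.0, -0.0]
contact_force: [0.2, 6.4, 0.9]
grip_width: 0.0275
```

>>> {"method": "arm_command", "body": {"targets": [{"travel": [0, 0, 0], "yaw": 0, "hand": 0.2}, {"travel": [0, 0, 0], "yaw": 0, "hand": 0.2}, {"travel": [0, 0, 0], "yaw": 0, "hand": 0.2}]}}

```text
t: 39.52
tool_pos: [0.4616, -0.3457, 0.0762]
eef_rot: [1.0, 0.017, 0.0, 0.0]
contact_force: [-0.0, -0.7, 2.5]
grip_width: 0.0274
```

Run:
```python
from h import *
loc(); im,d=env.get_image('wrist');cv2.imwrite('pics/w23.png',im[120:300,200:520].repeat(2,0).repeat(2,1))
```

```text
t 39.52 TCP local mm [  -1.6 -119.7] rel gate [  0.4 -13.8] z 0.0762 F local [-0.  -0.7] 2.5 w 0.0274
```

View pics/w23.png

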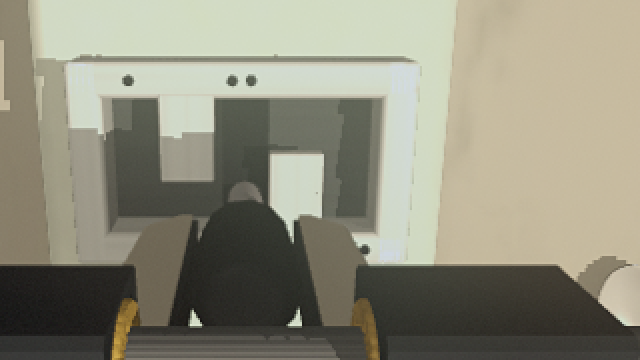

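The stem is at the right end of the middle lane (crop (245,192)). Back 36.5 mm into the near lane.

>>> {"method": "arm_command", "body": {"targets": [{"travel": [-0.8, -0.05, 0], "yaw": 0, "hand": 0.2}, {"travel": [-1.6, -0.05, 0], "yaw": 0, "hand": 0.2}, {"travel": [-2.4, -0.05, 0], "yaw": 0, "hand": 0.2}, {"travel": [-3.2, -0.05, 0], "yaw": 0, "hand": 0.2}, {"travel": [-3.6, -0.05, 0], "yaw": 0, "hand": 0.2}]}}

```text
t: 39.98
tool_pos: [0.4243, -0.3463, 0.0762]
eef_rot: [1.0, 0.017, -0.0, 0.0]
contact_force: [0.7, -0.1, 0.8]
grip_width: 0.0274
```

>>> {"method": "arm_command", "body": {"targets": [{"travel": [0, 0, 0], "yaw": 0, "hand": 0.2}, {"travel": [0, 0, 0], "yaw": 0, "hand": 0.2}, {"travel": [0, 0, 0], "yaw": 0, "hand": 0.2}]}}

```text
t: 40.23
tool_pos: [0.4254, -0.3463, 0.0763]
eef_rot: [1.0, 0.017, -0.0, 0.0]
contact_force: [-2.4, -1.2, 3.3]
grip_width: 0.0272
```

Run:
```python
from h import *
loc(); im,d=env.get_image('wrist');cv2.imwrite('pics/w24.png',im[120:300,200:520].repeat(2,0).repeat(2,1))
```

```text
t 40.23 TCP local mm [ -37.8 -119.1] rel gate [-35.8 -13.2] z 0.0763 F local [-2.5 -1.1] 3.3 w 0.0272
```

View pics/w24.png

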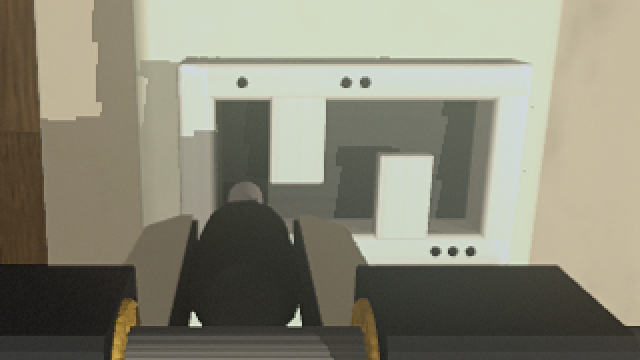

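The stem is in the near lane (crop (245,190)) with the way left clear. I'll go left into the parking slot, right up to its end.

>>> {"method": "arm_command", "body": {"targets": [{"travel": [0, -0.6, 0], "yaw": 0, "hand": 0.2}, {"travel": [0, -1.2, 0], "yaw": 0, "hand": 0.2}, {"travel": [0, -1.8, 0], "yaw": 0, "hand": 0.2}, {"travel": [0, -2.4, 0], "yaw": 0, "hand": 0.2}, {"travel": [0, -2.8, 0], "yaw": 0, "hand": 0.2}]}}

```text
t: 40.7
tool_pos: [0.4247, -0.3175, 0.0762]
eef_rot: [1.0, 0.017, 0.0, 0.0]
contact_force: [-0.2, -8.5, -3.3]
grip_width: 0.0274
```

>>> {"method": "arm_command", "body": {"targets": [{"travel": [0, 0, 0], "yaw": 0, "hand": 0.2}, {"travel": [0, 0, 0], "yaw": 0, "hand": 0.2}, {"travel": [0, 0, 0], "yaw": 0, "hand": 0.2}]}}

```text
t: 40.95
tool_pos: [0.4247, -0.3181, 0.0762]
eef_rot: [1.0, 0.017, 0.0, -0.0]
contact_force: [-0.8, -0.3, 3.4]
grip_width: 0.0273
```

Run:
```python
from h import *
loc(); im,d=env.get_image('wrist');cv2.imwrite('pics/w25.png',im[120:300,200:520].repeat(2,0).repeat(2,1))
```

```text
t 40.95 TCP local mm [-37.5 -90.8] rel gate [-35.5  15.1] z 0.0762 F local [-0.8 -0.3] 3.4 w 0.0273
```

View pics/w25.png

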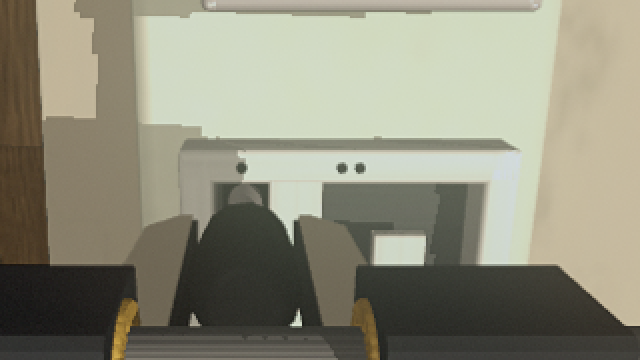

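The lever is parked beside the single pip (crop (240,168)). A light nudge to the near limit, then release and rise.

>>> {"method": "arm_command", "body": {"targets": [{"travel": [-0.05, 0, 0], "yaw": 0, "hand": 0.2}, {"travel": [-0.08, 0, 0], "yaw": 0, "hand": 0.2}, {"travel": [-0.08, 0, 0], "yaw": 0, "hand": 0.2}, {"travel": [-0.08, 0, 0], "yaw": 0, "hand": 0.6}, {"travel": [-0.08, 0, 0], "yaw": 0, "hand": 0.6}]}}

```text
t: 41.42
tool_pos: [0.4236, -0.3182, 0.0758]
eef_rot: [1.0, 0.017, -0.0, -0.0]
contact_force: [0.3, -0.3, -0.4]
grip_width: 0.0365
```

>>> {"method": "arm_command", "body": {"targets": [{"travel": [0, 0, 0], "yaw": 0, "hand": 0.6}, {"travel": [0, 0, 0], "yaw": 0, "hand": 0.6}, {"travel": [0, 0, -1], "yaw": 0, "hand": 0.6}, {"travel": [0, 0, -4], "yaw": 0, "hand": 0.6}, {"travel": [0, 0, -8], "yaw": 0, "hand": 0.6}]}}

```text
t: 41.83
tool_pos: [0.4227, -0.3175, 0.1551]
eef_rot: [1.0, 0.017, -0.002, -0.002]
contact_force: [0.9, 0.0, 0.1]
grip_width: 0.0558
```

>>> {"method": "arm_command", "body": {"targets": [{"travel": [0, -1, -3.5], "yaw": 0, "hand": 0.8}, {"travel": [1, -1, -6.5], "yaw": 0, "hand": 0.8}, {"travel": [2, -1, -9], "yaw": 0, "hand": 0.8}, {"travel": [3, -1, -10], "yaw": 0, "hand": 0.8}, {"travel": [3, -1, -10], "yaw": 0, "hand": 0.8}]}}

```text
t: 42.25
tool_pos: [0.4549, -0.3075, 0.2597]
eef_rot: [1.0, 0.017, 0.002, 0.001]
contact_force: [0.7, -0.4, 0.9]
grip_width: 0.0738
```

Run:
```python
from h import *
env.get_image('top'); env.get_image('top'); loc(); T=pose();im,d=env.get_image('wrist');cv2.imwrite('pics/w26.png',im); P=cloud('wrist',d,T)
im2,d2=env.get_image('top');cv2.imwrite('pics/top26.png',im2); P2=cloud('top',d2)
S=np.array([.459,-.226]); a=np.radians(2.0); R=np.array([[np.cos(a),-np.sin(a)],[np.sin(a),np.cos(a)]])
L=P.copy(); L[:,:,:2]=(P[:,:,:2]-S)@R
q=L[(L[...,2]>.109)&(L[...,2]<.118)&(abs(L[...,1]+.1)<.035)&(abs(L[...,0])<.06)&(d>0)&(np.arange(400)[:,None]<240)]*1000
c=cv2.minEnclosingCircle(q[:,:2].astype(np.float32)); print('knob',len(q),c,np.array(c[0])-[-2,-105.9])
L=P2.copy(); L[:,:,:2]=(P2[:,:,:2]-S)@R
for k in(39,114,189):
    q=L[(L[...,2]>.095)&(L[...,2]<.115)&(abs(L[...,1]-k/1e3)<.036)&(abs(L[...,0])<.05)]*1000
    if len(q)>10: print('pot',k,len(q),cv2.minEnclosingCircle(q[:,:2].astype(np.float32)),np.median(q[:,2]).round(1))
```

```text
t 42.35 TCP local mm [ -8.6 -81. ] rel gate [-6.6 24.9] z 0.2559 F local [-0.5 -0.8] -0.7 w 0.0744
knob 431 ((-37.04604721069336, -90.40669250488281), 13.185219764709473) [-35.04604721  15.4933075 ]
pot 39 250 ((3.4636430740356445, 40.011314392089844), 28.921628952026367) 104.4
pot 114 248 ((3.453796625137329, 115.00682067871094), 29.392745971679688) 104.0
pot 189 255 ((3.1480095386505127, 190.9962158203125), 28.82632827758789) 104.2
```

View pics/w26.png

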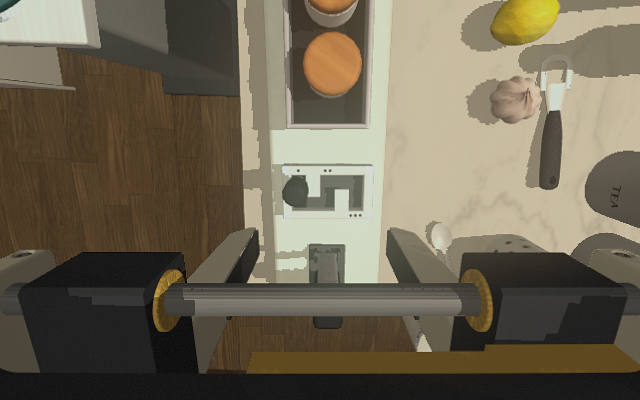

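View pics/top26.png

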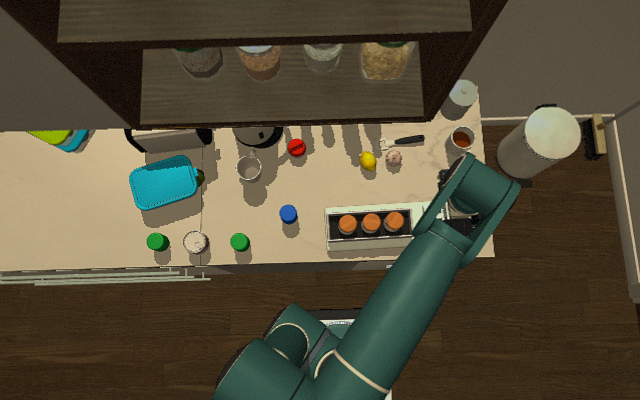

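The pots (347/371/394, 223), the parked knob (295,190), the tin and the mug are all as required. Before handing in I'll check the squeezed trigger angle in the saved picture.

Run:
```python
from h import *
T=np.eye(4); T[:3,:3]=Ro.from_quat(np.array([.72,-.694,-.002,-.001])/np.linalg.norm([.72,-.694,-.002,-.001])).as_matrix(); T[:3,3]=[.4644,-.4464,.0806]
im=cv2.imread('pics/w18.png'); S=np.array([.459,-.226]); a=np.radians(2.0); R=np.array([[np.cos(a),-np.sin(a)],[np.sin(a),np.cos(a)]])
def dr(q,col,g=(-1.7,-230.6)):
    pts=[]
    for h,off in((25,41),(85,41),(85,31),(25,31)):
        y=off*np.cos(q)-h*np.sin(q)+ (0); z=40+h*np.cos(q)
        l=np.array([g[0]+12,g[1]+y])/1000; pts.append([*(R@l+S),z/1000])
    uv=proj('wrist',np.array(pts),T); print(q,uv.round(1).tolist())
    cv2.polylines(I,[np.round((uv-[220,160])*4).astype(int)],True,col,1)
I=cv2.resize(im[160:300,220:420],None,fx=4,fy=4,interpolation=cv2.INTER_CUBIC)
dr(0,(255,0,0)); dr(.2,(0,0,255)); dr(.15,(0,200,0))
cv2.imwrite('pics/trig.png',I)
```

```text
0 [[271.5, 212.0], [248.8, 255.1], [271.9, 255.2], [287.6, 212.1]]
0.2 [[280.9, 211.8], [290.2, 253.6], [312.7, 253.6], [296.7, 211.8]]
0.15 [[278.3, 211.9], [279.6, 254.3], [302.4, 254.4], [294.3, 211.9]]
```

View pics/trig.png

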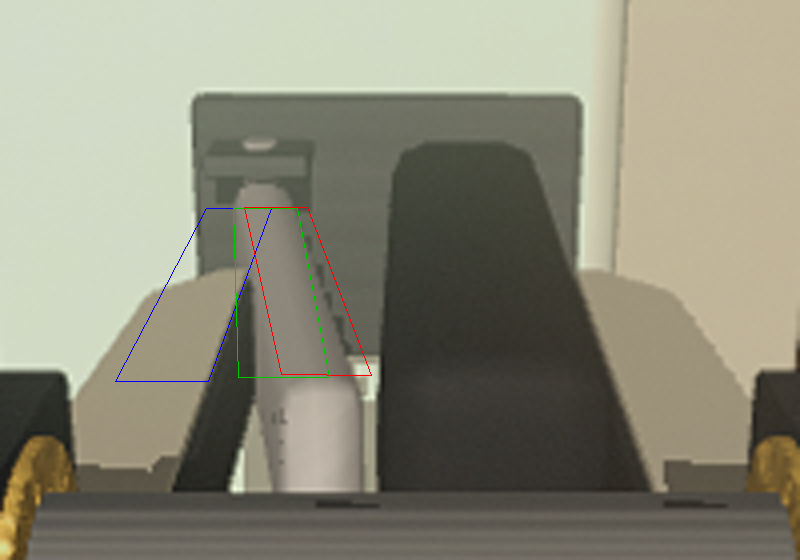

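The side slopes of the squeezed trigger fit about 0.19–0.20 rad. The width stayed the same as the force rose to well over the 10 N it needs, so it was home.

Run:
```python
from h import *
o=env.get_obs(); print(o['t'],o['contact_force'].round(1),o['qvel'].round(3)); print(env.hand_in())
```

```text
42.45 [ 0.6 -0.1 -0.1] [-0.002 -0.     0.003  0.003  0.001  0.002]
the job is handed in; nothing more can be done
None
```

I carried out the whole job in the order asked and handed it in at 42.5 s of the 192 s allowed.

**What I did**
- **Pots:** I found three wooden-lid pots and saw no fourth in the top, side or wrist views. All three stand upright in the steel tray. The blue and green look-alikes, the tin and the mug were not touched.
- **Lever out:** I guided it through the gate from parking to the fast slot.
- **Trigger:** I squeezed it against the grip for about 1 s, and it sprang back.
- **Lever back:** I guided it through the gate to the parking slot.

**Last checks**
- **Pots:** the three lids are at about 104 mm, against 105 mm expected, spaced 75 mm apart and inside the tray.
- **Lever:** the knob is beside the single pip, at about (-35, +15) mm from the gate centre against the nominal (-36, +14). The 1 mm difference is within the camera calibration.
- **Trigger squeeze:** the jaw width stayed at about 44 mm when I raised the grip from 25 to 36 N. That is wider than the 42 mm in the description, probably because the pads bear on the leaning trigger lower down. A picture fit gave about 0.19–0.20 rad, so I judge it was fully home, but this is inferred and not read directly.
- **Trigger release:** it showed released again in the picture right after the squeeze.
- **Arm:** at hand-in it was at rest and touching nothing. I saw no pot knocked aside during the run.

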